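# Lay the standing culture flask down on its thermal block

### The job

Lay the clear culture flask that stands on end on the aluminium block down on its broad side: tip it toward the robot and support it under the cap with a fingertip, so that it comes down gently and never topples freely. Then push on the cap until the base is fully home against the steel stop bar at the back of the block, the flask lying flat between the guide rails. Only touch and push it, without pinching, gripping or lifting, and leave the other things on the bench where they are.

Things in the scene. Friction and masses are not known exactly. Their poses are not given: they have to be found in the camera images.
- flask: Clear plastic culture flask, 112 mm tall as it stands, 40 to 85 g; flat body 56 mm wide (its y), 28 mm thick (its x). Origin: centre of the base it stands on; z runs from base to cap. The -x broad face looks toward the robot at the start and is the one to lie on; the +x face has a blank white patch. It turns over on the base edge nearest the robot. Centre of mass about 46 mm from the base.
- flask_cap (a point): Centre of the flask's white ribbed screw cap (24 mm diameter, 92 to 112 mm from the base), 102 mm from the base on the flask's axis; same axes as the flask. Below the cap: neck of 19 mm diameter, 86 to 92 mm; shoulder from 70 mm (56 x 28 mm) to 86 mm (26 x 21 mm). When the flask lies on the block its axis is 14 mm above the rest surface.
- flask_block: Fixed aluminium thermal block, 112 mm deep, 84 mm wide; flat rest surface 40 mm above the bench. Origin: on the bench under the block; x points from the robot's side to the back, z up. Front edge at x = -52 mm, so the cap of a lying flask hangs clear in front of it. The flask starts standing on it with its axis at x = +25 to +30 mm, broad faces square to x within 2 degrees; friction about 0.6.
- block_stop (a point): Middle of the steel stop bar's front face where it meets the rest surface (block x = +45 mm, 40 mm above the bench); axes as the block. The bar is 84 mm wide and stands 18 mm above the rest surface. From its ends two guide rails, 8 mm high and 6 mm thick, inner faces at y = +-31 mm, run 86 mm toward the robot; the flask lies between them.
- vial_amber: Bystander: small white-capped vial, 25 mm diameter, 55 mm tall, standing behind the block; origin at its foot
- vial_dark: Bystander: small dark-capped vial, 25 mm diameter, 55 mm tall, standing behind the block; origin at its foot
- tip_box: Bystander: open-topped green pipette tip box, 70 x 118 x 76 mm; origin under its centre
- dish_stack: Bystander: stack of three clear dishes, 62 mm diameter, 43 mm high; origin under its centre
- marker: Bystander: marker pen lying on the bench, 127 x 12 x 11 mm; origin under its middle
- forceps: Bystander: steel forceps lying on the bench, 113 x 14 x 8 mm; origin under its middle
- tally_counter: Bystander: hand tally counter, 60 x 55 x 29 mm; origin under its centre
- wash_bottle: Bystander: white wash bottle with a bent spout, body 62 mm diameter, 184 mm high; origin at its foot

How it is judged:
By the outcome, as a careful person would: the job done as asked, in the order asked, and still so for the second after the job is handed in, with the robot touching nothing.
It also fails if it takes over 58 s, if anything falls off the work surface, if the arm or the gripper's body presses on something with over 40 N, if the wrist force passes 120 N, or if a joint passes its speed limit or range.

### The arm

A 6-joint arm with a two-finger parallel gripper is mounted at the origin on a cart in front of the work surface, level with it; the furniture and walls round the work are solid. World frame = base frame: x ahead of the robot, y to its left, z up, the work surface at z = 0. Lengths are in m, angles in rad, forces in N, time in s.
With the tool pointing down it reaches from about 0.375 to 0.9 m from the base axis. Payload 3.1 kg.
Tool frame: the origin (TCP) lies midway between the tips of the shut fingers; the grasp point (between the pads) lies 19 mm behind it; x points along the fingers, y is the direction in which the jaws open and shut, and the axes are right-handed (so a half turn about x gives the same grasp; the last joint's range is limited). The gripper opens to 85 mm and grips with 20 to 120 N. Pads are 22 mm wide; open, the fingers measure 114 mm over their backs; the gripper's body (76 mm by 85 mm) begins 54 mm behind the grasp point. The pads swing forward as they close: fully open they stand 13 mm farther back than shut.
Start: joints at [0.989, 0.527, 1.433, -0, 1.181, -0.178], TCP at [0.246, 0.575, 0.231] pointing down, gripper open.
Joint ranges: [-3.08, 3.08], [-0.75, 2.2], [0.22, 2.44], [-1.43, 4.57], [0, 2.65], [-2.85, 2.85]. Speed limits (rad/s): [2.79, 2.79, 3.14, 3.14, 3.14, 3.14].

### API

Orientations are given as a unit quaternion [x, y, z, w].
In Python, from station import manip gives the robot as it stands.
- The arm moves only by the tool carry_out, never from a script. Its argument "commands" is a list that holds one entry, the list of rows, each a list of 7 numbers: the shift along the tool's x, y, z in units of 25 mm (1.0 is 25 mm), then the turn, a rotation vector about the tool's x, y, z in units of 5 degrees (1.0 is 5 degrees), then the finger opening in mm, from 0 to 85.4. A call has exactly 5 rows; each row is the pose to reach, as a shift and turn from the pose commanded when the call began, along the tool's axes at that moment; what a row does not reach only later rows make up. A row lasts 1/10 s, in which the tool goes at most 50 mm and 8.59 degrees, less where a joint would pass 70% of its speed; a pose out of reach is approached as far as the arm can. A call with a gripper value outside its range is refused whole. The fingers move at their own pace and stop on an object; "force" is the grip in N (left out, the last holds). Time passes only in rows, so rows that repeat a pose let the fingers close, or fill a call up. It gives the time, the measured TCP pose, the force and the opening at its end, in the units of the state.
- manip.sense(): the state, without advancing time (a new reading comes with each control period).
- manip.snapshot(name): name is "scene" or "top" or "wrist"; returns a dict with "image" (400x640x3 uint8, red, green, blue), "fx", "fy", "cx", "cy" (pixels), "k1" (the pictures are not rectified: a ray, as slopes to the right and down, at radius r is drawn at 1 + k1 r^2 times it, then the intrinsics apply), "rvec" (rotation vector, rad) and "tvec" (3), from world to camera coordinates, as OpenCV has them. Camera axes: x right, y down, z forward; pixel columns grow to the right and rows downward; lengths in m; the calibration is good to about 2 mm. A picture is of the moment at which its call begins. There is no depth.
- manip.sign_off(): hands the job in, once; it reports no verdict.
The state is a dict: "t": time; "q": joint angles; "qd": joint speeds; "tau": joint torques, N m; "tcp_pos": TCP position; "tool_rot": TCP orientation; "force": force on the tool from outside, world axes, zero at the start; "ft_torque": the same for the moment, N m; "finger_gap": opening from 0.0 (shut) to 1.0 (fully open).
Only numpy, scipy, OpenCV 4.12 (cv2) and the standard library are available. Lean on these libraries where they do the work, as an engineer would, in place of code of your own. Each camera call takes 0.05 s, during which the arm holds its last target.

## Working session

There is one attempt and no reset: what is moved stays moved. The work goes in short steps, Python scripts to look and compute and a tool call to move; the robot and the scene stay as the last step left them, time stands still between calls to the robot, and variables do not carry over. Pictures are saved under pics/ and viewed, and the job is handed in when it is done.

Besides the shell and the picture viewer there is one more tool, called as name([rows], argument=value, ...), one row to a line, values as JSON. carry_out: Moves the arm, as the interface text tells. Its arguments: {"type":"object","properties":{"commands":{"type":"array"},"force":{"type":"number"}},"required":["commands"]}

```bash
mkdir -p pics; ls; python3 - <<'E'
from station import manip
import cv2
s=manip.sense(); print(s)
for n in("scene","top","wrist"):
    d=manip.snapshot(n); cv2.imwrite(f"pics/{n}0.png",d["image"][:,:,::-1]); print(n,{k:v for k,v in d.items() if k!="image"})
E
```

```text
pics
{'t': 0.0, 'q': array([ 9.88528697e-01,  5.28424497e-01,  1.43389795e+00, -4.10143778e-05,
        1.18141665e+00, -1.78518524e-01]), 'qd': array([-0.00018688, -0.00087904, -0.00095649, -0.00157675,  0.00118643,
        0.00035155]), 'tau': array([-1.48052036e-04, -4.42354059e+01, -1.78023970e+01, -3.73916018e-04,
        8.35848536e-03,  5.75592139e-06]), 'tcp_pos': array([0.24513534, 0.57413902, 0.23036062]), 'tool_rot': array([ 0.14106417,  0.69301719, -0.1424834 ,  0.69247856]), 'force': array([-0.7558798 ,  0.67816683, -0.87772351]), 'ft_torque': array([ 0.0165997 ,  0.04197345, -0.01689653]), 'finger_gap': 1.0009366291077786}
scene {'fx': 497.7342730514519, 'fy': 497.7342730514519, 'cx': 318.3263886358333, 'cy': 194.8720581069645, 'k1': -0.0779864741137472, 'rvec': array([ 2.1369472 , -0.97280006,  0.44482903]), 'tvec': array([-0.26608317,  0.43367179,  0.6226576 ])}
top {'fx': 439.799463501366, 'fy': 439.799463501366, 'cx': 319.05776042496547, 'cy': 199.29164195218735, 'k1': -0.026079588194028454, 'rvec': array([ 2.1467542 , -2.17209401,  0.12912395]), 'tvec': array([0.12655343, 0.58522161, 1.1020313 ])}
wrist {'fx': 288.3897376989995, 'fy': 288.3897376989995, 'cx': 317.39689261625443, 'cy': 201.74880578707948, 'k1': -0.019230623459326534, 'rvec': array([-2.40735246, -1.58949253, -0.23347895]), 'tvec': array([-0.62315849, -0.03886409,  0.38007247])}
```

View pics/scene0.png

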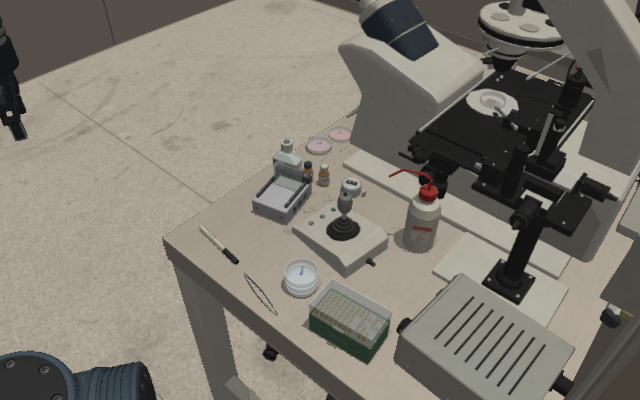

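View pics/top0.png

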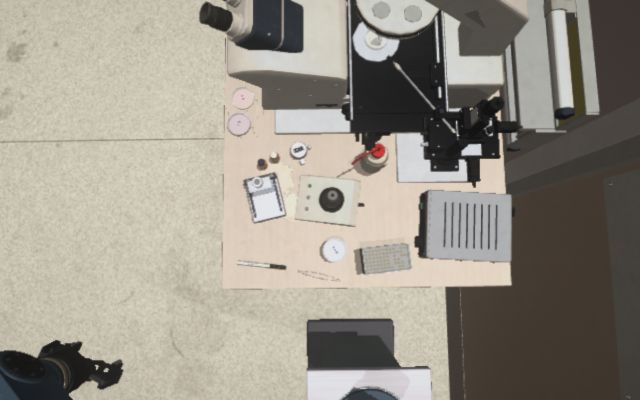

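View pics/wrist0.png

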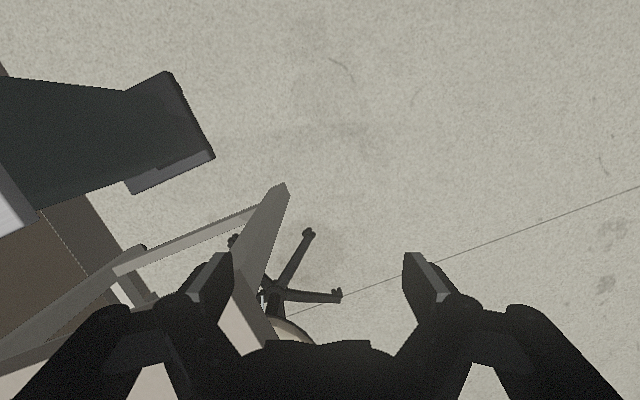

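The block with the flask is at about (265,197) in the top view and (283,188) in the scene view. I'll zoom in on both.

```bash
cat > h.py <<'E'
import numpy as np, cv2
from scipy.spatial.transform import Rotation as R
def K(d): return np.array([[d['fx'],0,d['cx']],[0,d['fy'],d['cy']],[0,0,1.]])
def D(d): return np.array([d['k1'],0,0,0,0.])
def ray(d,px):
    u=cv2.undistortPoints(np.array([[px]],float),K(d),D(d))[0,0]
    M=R.from_rotvec(d['rvec']).as_matrix()
    o=-M.T@d['tvec']; v=M.T@np.array([u[0],u[1],1]); return o,v/np.linalg.norm(v)
def onz(d,px,z):
    o,v=ray(d,px); return o+v*(z-o[2])/v[2]
def proj(d,P): return cv2.projectPoints(np.array(P,float).reshape(-1,3),d['rvec'],d['tvec'],K(d),D(d))[0][:,0]
def tri(d1,p1,d2,p2):
    o1,v1=ray(d1,p1);o2,v2=ray(d2,p2)
    A=np.stack([v1,-v2],1); s=np.linalg.lstsq(A,o2-o1,rcond=None)[0]
    a=o1+s[0]*v1;b=o2+s[1]*v2; return (a+b)/2,np.linalg.norm(a-b)
def crop(im,x0,y0,w,h,s): return cv2.resize(im[y0:y0+h,x0:x0+w],None,fx=s,fy=s,interpolation=cv2.INTER_CUBIC)
E
python3 - <<'E'
from h import *
a=cv2.imread('pics/top0.png');cv2.imwrite('pics/topz.png',crop(a,230,160,80,70,8))
a=cv2.imread('pics/scene0.png');cv2.imwrite('pics/scz.png',crop(a,245,130,95,95,6))
E
```

```text
(no output)
```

View pics/topz.png

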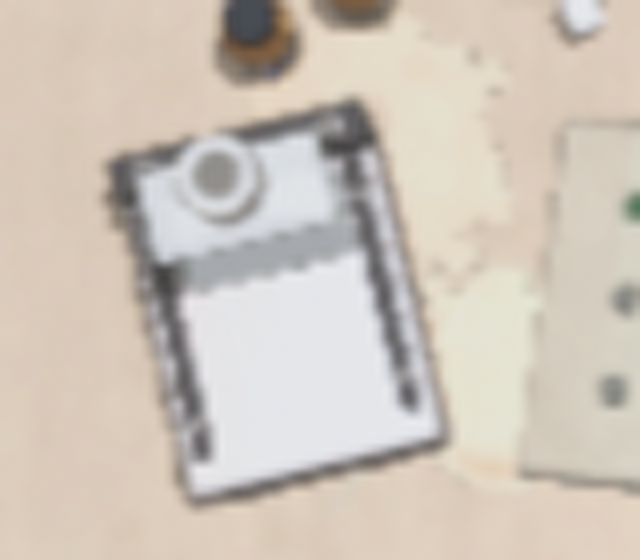

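View pics/scz.png

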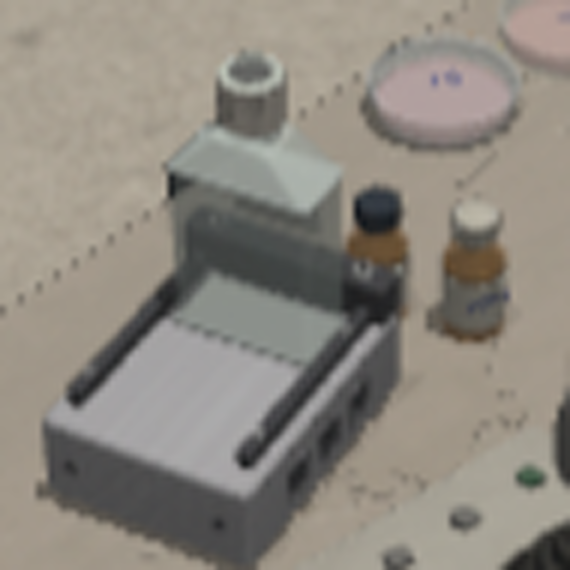

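```bash
cat > m.py <<'E'
from h import *
from station import manip
t=manip.snapshot('top'); s=manip.snapshot('scene')
def tp(u,v): return (230+(u+.5)/8-.5,160+(v+.5)/8-.5)
def sp(u,v): return (245+(u+.5)/6-.5,130+(v+.5)/6-.5)
print("cam",ray(t,(0,0))[0],ray(s,(0,0))[0])
for n,a,b,z in [("FL",tp(190,494),sp(47,425),.04),("FR",tp(440,433),sp(240,492),.04),("captop",tp(217,175),sp(251,72),.152)]:
    print(n,onz(t,a,z),onz(s,b,z),tri(t,a,s,b))
for n,a in [("railL end",tp(203,440)),("railR end",tp(405,392))]: print(n,onz(t,a,.048))
for n,a in [("railL end",sp(80,387)),("railR end",sp(250,448))]: print(n,onz(s,a,.048))
for n,a in [("barBL",tp(118,160)),("barBR",tp(362,103))]: print(n,onz(t,a,.058))
for n,a in [("baseL",sp(175,320)),("baseR",sp(308,362))]: print("shadow?",n,onz(s,a,.04))
E
python3 m.py
```

```text
cam [0.45076591 0.12008282 1.16420072] [ 0.0393972  -0.30768528  0.74185686]
FL [0.53126614 0.28872069 0.04      ] [0.52842182 0.28583064 0.04      ] (array([0.53150881, 0.28943319, 0.03566306]), np.float64(0.00018356676248693063))
FR [0.54993524 0.20859487 0.04      ] [0.54848254 0.21270501 0.04      ] (array([0.54833995, 0.20977409, 0.04214994]), np.float64(0.0038956164612315805))
captop [0.61623655 0.26461666 0.152     ] [0.61575306 0.2664404  0.152     ] (array([0.61551662, 0.26506084, 0.15284823]), np.float64(0.0016213957134799573))
railL end [0.54786665 0.2834769  0.048     ]
railR end [0.56247495 0.21909634 0.048     ]
railL end [0.54387249 0.284594   0.048     ]
railR end [0.56046617 0.21906239 0.048     ]
barBL [0.63682787 0.30965752 0.058     ]
barBR [0.65430816 0.23184579 0.058     ]
shadow? baseL [0.59743913 0.29175166 0.04      ]
shadow? baseR [0.61235495 0.24040645 0.04      ]
```

The cap-top centre comes out at about (0.616, 0.265). The block yaw is about 12.7° and its origin is near (0.590, 0.260). Next I'll work out the tool orientation.

```bash
cat >> h.py <<'E'
YAW=np.deg2rad(12.7); BO=np.array([.590,.2602,0.]); BR=R.from_euler('z',YAW).as_matrix()
def bw(p): return BO+BR@np.array(p,float)
def toolR(phi,sign): # phi deg below horizontal
    f=np.deg2rad(phi); x=np.array([np.cos(f),0,-np.sin(f)]); y=sign*np.array([np.sin(f),0,np.cos(f)])
    return BR@np.stack([x,y,np.cross(x,y)],1)
def step(st,P,M):
    T=R.from_quat(st['tool_rot']).as_matrix()
    return (T.T@(P-st['tcp_pos']))/.025, np.rad2deg(R.from_matrix(T.T@M).as_rotvec())/5
E
python3 - <<'E'
from h import *
from station import manip
s=manip.sense(); print(R.from_quat(s['tool_rot']).as_matrix().round(3))
for phi in (90,65,45):
  for sg in(1,-1):
    print(phi,sg,*step(s,bw([.027,0,.24]),toolR(phi,sg)))
E
```

```text
[[-0.001  0.393  0.92 ]
 [-0.001  0.92  -0.393]
 [-1.    -0.001 -0.   ]]
90 1 [-0.36394521 -5.51097067 18.49127202] [1.08327551e+01 3.69440380e-03 1.18106591e-02]
90 -1 [-0.36394521 -5.51097067 18.49127202] [-2.51672412e+01 -1.40303857e-02  4.38873984e-03]
65 1 [-0.36394521 -5.51097067 18.49127202] [10.65631568 -2.35863575  4.63149736]
65 -1 [-0.36394521 -5.51097067 18.49127202] [-24.68687364  -5.48738891  -2.79450697]
45 1 [-0.36394521 -5.51097067 18.49127202] [10.2556733  -4.24394186  8.31787665]
45 -1 [-0.36394521 -5.51097067 18.49127202] [-23.61374776  -9.79656112  -4.99839533]
```

carry_out([
  [[-0.1,-0.55,1.85,1.0,0,0,85],[-0.2,-1.1,3.7,2.1,0,0,85],[-0.3,-1.65,5.55,3.2,0,0,85],[-0.4,-2.2,7.4,4.3,0,0,85],[-0.5,-2.75,9.2,5.4,0,0,85]],
])

```text
t: 0.75
tcp_pos: [0.4313, 0.4198, 0.2439]
tool_rot: [0.301, 0.64, -0.301, 0.64]
force: [-0.5, 0.3, 0.6]
finger_gap: 0.993
```

```bash
python3 - <<'E'
from h import *
from station import manip
s=manip.sense(); print(s['t'],s['q'],s['tcp_pos'],s['force'])
for phi in (90,70): print(phi,*step(s,bw([.027,0,.25]),toolR(phi,1)))
E
```

```text
0.75 [ 5.86390028e-01  4.82196517e-01  1.47896480e+00  3.90155818e-05
  1.18034833e+00 -1.05548251e-01] [0.43126608 0.41978242 0.24388704] [-0.54158361  0.33337286  0.59366839]
90 [-0.2446214   1.77925033  9.45564813] [ 5.38885847e+00 -5.37845032e-04 -8.98058412e-04]
70 [-0.2446214   1.77925033  9.45564813] [ 5.33351876 -0.94099214  3.92481463]
```

```bash
cat >> h.py <<'E'
import json,os
def cmd(): # commanded pose: replay of call-end rows
    L=json.load(open('log.json')); P=np.array([.246,.575,.231]); 
    M=R.from_quat([0.14106417,0.69301719,-0.1424834,0.69247856]).as_matrix()
    for r in L:
        r=np.array(r,float); P=P+M@(r[:3]*.025); M=M@R.from_rotvec(np.deg2rad(r[3:6]*5)).as_matrix()
    return P,M
def add(r):
    L=json.load(open('log.json')) if os.path.exists('log.json') else []
    L.append(r); json.dump(L,open('log.json','w'))
def to(P,M):
    p,m=cmd(); return ((m.T@(P-p))/.025).round(2), (np.rad2deg(R.from_matrix(m.T@M).as_rotvec())/5).round(2)
E
python3 - <<'E'
from h import *
add([-.5,-2.75,9.2,5.4,0,0])
print(cmd()[0])
for phi in (90,70): print(phi,*to(bw([.027,0,.25]),toolR(phi,1)))
E
```

```text
[0.43051381 0.42144367 0.24356657]
90 [-0.25  1.72  9.53] [5.43 0.01 0.02]
70 [-0.25  1.72  9.53] [ 5.38 -0.94  3.95]
```

carry_out([
  [[-0.05,0.4,1.9,1.1,-0.2,0.8,85],[-0.1,0.7,3.8,2.2,-0.4,1.6,85],[-0.15,1.05,5.7,3.2,-0.55,2.35,85],[-0.2,1.4,7.6,4.3,-0.75,3.15,85],[-0.25,1.7,9.5,5.4,-0.95,3.95,85]],
])

```text
t: 1.25
tcp_pos: [0.6164, 0.2644, 0.2505]
tool_rot: [0.534, 0.464, -0.339, 0.62]
force: [0.2, 1.1, -0.2]
finger_gap: 0.995
```

```bash
python3 - <<'E'
from h import *
from station import manip
add([-.25,1.7,9.5,5.4,-.95,3.95])
s=manip.sense(); print(s['t'],s['q'],s['tcp_pos'],cmd()[0]); print(R.from_quat(s['tool_rot']).as_matrix(),cmd()[1],toolR(70,1))
d=manip.snapshot('wrist'); cv2.imwrite('pics/w1.png',d['image'][:,:,::-1])
d=manip.snapshot('scene'); cv2.imwrite('pics/s1.png',crop(d['image'][:,:,::-1].copy(),200,50,200,200,3))
s=manip.sense(); print(s['q'],s['tcp_pos'])
E
```

```text
1.25 [ 0.24261425  0.45221728  1.57270418 -0.0118625   0.76222726  0.0346268 ] [0.61639443 0.26439626 0.25048553] [0.61538266 0.26641095 0.2498854 ]
[[ 0.33889297  0.91623735  0.21368357]
 [ 0.07543398  0.19993057 -0.97690198]
 [-0.93779596  0.34718422 -0.00136037]] [[ 3.34542893e-01  9.16817970e-01  2.18004271e-01]
 [ 7.39509256e-02  2.05079927e-01 -9.75947480e-01]
 [-9.39474488e-01  3.42617911e-01  8.08494557e-04]] [[ 0.33365246  0.91670261  0.2198462 ]
 [ 0.07519183  0.20658786 -0.97553454]
 [-0.93969262  0.34202014  0.        ]]
[ 0.23875403  0.45368873  1.57151243 -0.01331332  0.76344647  0.03364517] [0.61775914 0.26179025 0.24987179]
```

View pics/w1.png

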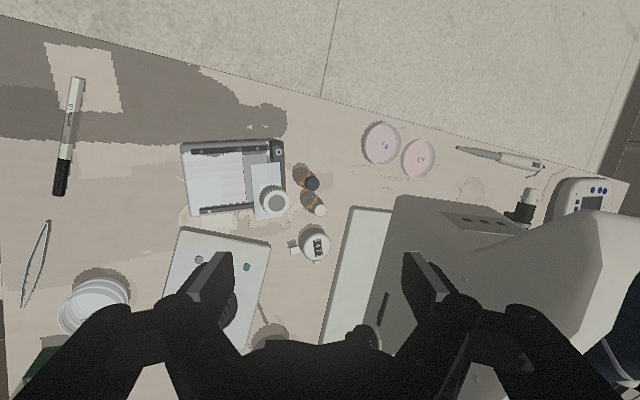

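View pics/s1.png

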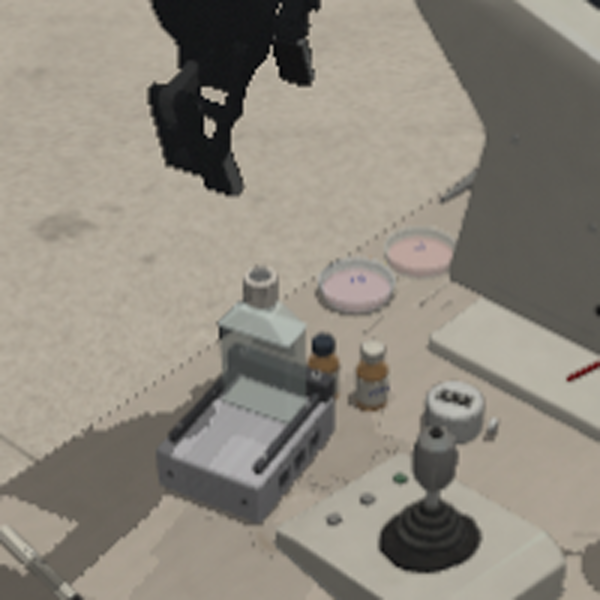

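The wrist view shows the cap at about (274,202), with both vials behind the block at (306,178) and (314,203). The scene view shows the open gripper above and to the left of the flask. I'll refine the cap and block positions with the wrist camera and check how the arm settles.

```bash
python3 - <<'E'
from h import *
from station import manip
d=manip.snapshot('wrist'); np.save('pics/w2.npy',d,allow_pickle=True)
cv2.imwrite('pics/w2z.png',crop(d['image'][:,:,::-1].copy(),170,130,130,95,6))
s=manip.sense(); print(s['t'],s['q'],s['tcp_pos'],s['qd'])
E
```

```text
1.4 [ 0.24171747  0.45327677  1.57214719 -0.01196395  0.76589487  0.03308488] [0.61592118 0.26363722 0.24963459] [ 0.0506655  -0.00882427  0.01132341  0.0132311   0.02782521 -0.00441492]
```

View pics/w2z.png

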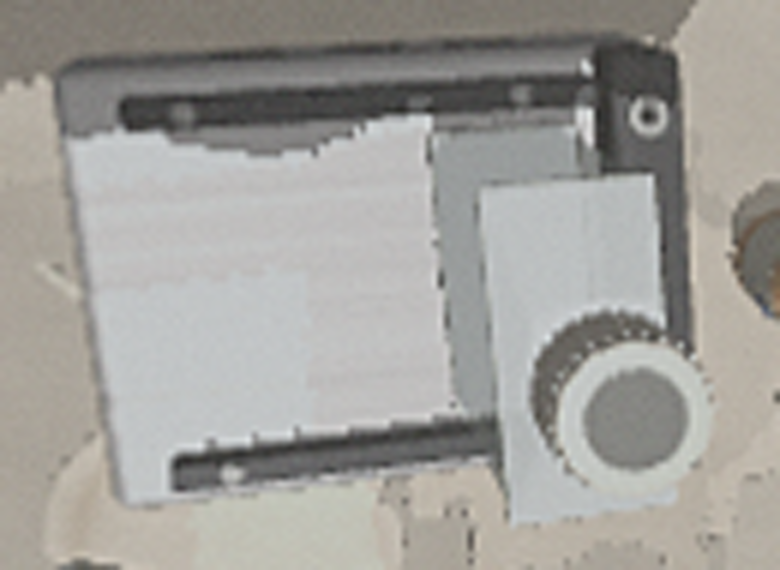

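```bash
python3 - <<'E'
from h import *
from station import manip
d=np.load('pics/w2.npy',allow_pickle=True).item()
t=manip.snapshot('top'); s=manip.snapshot('scene'); print(manip.sense()['tcp_pos'],cmd()[0])
wp=lambda u,v:(170+(u+.5)/6-.5,130+(v+.5)/6-.5)
inv=lambda P:(BR.T@(P-BO)*1000).round(1)
for n,a,z in [("FL",wp(58,72),.04),("FR",wp(122,503),.04),("captop",wp(636,418),.152),("railL inner end",wp(120,130),.04),("railR in end",wp(172,455),.048),("bar back L",wp(680,48),.058),("shoulder fl",wp(481,192),.11),("shoulder fr",wp(512,522),.11),("sh bl",wp(655,178),.11),("sh br",wp(675,500),.11)]:
    P=onz(d,a,z); print(n,P.round(4),"block",inv(P))
tp=lambda u,v:(230+(u+.5)/8-.5,160+(v+.5)/8-.5)
sp=lambda u,v:(245+(u+.5)/6-.5,130+(v+.5)/6-.5)
for n,a,b,z in [("FL",tp(190,494),sp(47,425),.04),("FR",tp(440,433),sp(240,492),.04),("cap",tp(217,175),sp(251,72),.152),]:
    print(n,inv(onz(t,a,z)),inv(onz(s,b,z)))
E
```

```text
[0.61437164 0.26600636 0.2497221 ] [0.61538266 0.26641095 0.2498854 ]
FL [0.5306 0.2892 0.04  ] block [-51.6  41.3  40. ]
FR [0.5488 0.2098 0.04  ] block [-51.3 -40.1  40. ]
captop [0.6159 0.2654 0.152 ] block [ 26.4  -0.6 152. ]
railL inner end [0.5417 0.2806 0.04  ] block [-42.7  30.6  40. ]
railR in end [0.5567 0.2227 0.048 ] block [-40.8 -29.3  48. ]
bar back L [0.6369 0.3145 0.058 ] block [57.7 42.7 58. ]
shoulder fl [0.5964 0.2884 0.11  ] block [ 12.5  26.1 110. ]
shoulder fr [0.6094 0.235  0.11  ] block [ 13.4 -28.8 110. ]
sh bl [0.6233 0.2949 0.11  ] block [ 40.1  26.5 110. ]
sh br [0.6362 0.2414 0.11  ] block [ 41.  -28.5 110. ]
FL [-51.   40.7  40. ] [-54.4  38.5  40. ]
FR [-50.4 -41.5  40. ] [-50.9 -37.2  40. ]
cap [ 26.6  -1.5 152. ] [ 26.5   0.4 152. ]
```

The flask axis sits at block (26.5, -0.6) mm with about 1° of yaw, and all three views agree. To support the cap properly, the tool has to point forward at a shallow angle. I'll move back in front of the block to learn the wrist geometry on the way.

```bash
python3 - <<'E'
from h import *
print(*to(bw([-.10,0,.25]),toolR(58,1)))
E
```

```text
[-1.73 -4.74  0.03] [-0.02  0.02  2.39]
```

carry_out([
  [[-0.4,-1.2,0,0,0,0.6,85],[-0.9,-2.4,0,0,0,1.2,85],[-1.3,-3.6,0,0,0,1.8,85],[-1.7,-4.7,0,0,0,2.4,85],[-1.7,-4.7,0,0,0,2.4,85]],
])

```text
t: 2.0
tcp_pos: [0.4834, 0.2385, 0.2461]
tool_rot: [0.574, 0.413, -0.275, 0.651]
force: [-1.1, -0.5, -0.7]
finger_gap: 0.997
```

```bash
python3 - <<'E'
from h import *
from station import manip
add([-1.7,-4.7,0,0,0,2.4])
s=manip.sense(); print(s['t'],s['q'],s['tcp_pos'],s['tool_rot'],s['force'],cmd()[0])
E
```

```text
2.0 [ 0.26218126  0.26293053  2.02173784 -0.06560052  0.30957046  0.09554307] [0.48341547 0.23852109 0.24607329] [ 0.57430336  0.41263176 -0.27498607  0.65137804] [-1.11371849 -0.45093512 -0.65251423] [0.49343848 0.23917115 0.24955546]
```

```bash
cat > samples.py <<'E'
import numpy as np
S=[([.98853,.52842,1.43390,-4e-5,1.18142,-.17852],[.24514,.57414,.23036]),
([.58639,.48220,1.47896,4e-5,1.18035,-.10555],[.43127,.41978,.24389]),
([.24261,.45222,1.57270,-.01186,.76223,.03463],[.61639,.26440,.25049]),
([.23875,.45369,1.57151,-.01331,.76345,.03365],[.61776,.26179,.24987]),
([.26218126,.26293053,2.02173784,-.06560052,.30957046,.09554307],[.48341547,.23852109,.24607329])]
E
cat > kin.py <<'E'
from h import *
from samples import S
from scipy.optimize import least_squares
def rot(ax,a): return R.from_rotvec(np.array(ax)*a).as_matrix()
# world: q1 about z, q2,q3,q5 about +y (tilting z toward x), q4 about forearm, q6 about tool
def fk(q,p):
    r0,lat,z0,L1,L2,e2,Lt,a5=p
    M=rot([0,0,1],q[0]); P=M@[r0,lat,z0]
    M=M@rot([0,1,0],q[1]); P=P+M@[0,0,L1]
    M=M@rot([0,1,0],q[2]); P=P+M@[e2,0,L2]
    M=M@rot([0,0,1],q[3]); M=M@rot([0,1,0],q[4]); P=P+M@[a5,0,Lt]
    M=M@rot([0,0,1],q[5])
    return P,M
def toolM(M): # tool x = approach z; tool y: at q all zero?
    return M@T0
T0=np.array([[0,1,0],[0,0,1],[1,0,0.]]) # placeholder columns: tool x=z, tool y=?, tool z=?
def fit(reg=1e-3):
    g=np.array([0,.11,.3,.4,.4,0,.25,0])
    f=lambda p:np.concatenate([np.concatenate([fk(q,p)[0]-x for q,x in S]),reg*(p-g)])
    return least_squares(f,g)
if __name__=="__main__":
    for reg in(1e-2,1e-3,1e-4):
        r=fit(reg); print(r.x.round(4),np.abs(r.fun[:3*len(S)]).max())
    for q,x in S[:2]: print(fk(q,r.x)[1].round(3))
E
python3 kin.py
```

```text
[ 0.0048  0.111   0.2891  0.5781  0.3935  0.1203  0.2965 -0.0007] 0.00018618533566328033
[-0.      0.111   0.2741  0.588   0.3917  0.114   0.2967 -0.    ] 6.365656303908285e-06
[-1.000e-04  1.110e-01  2.739e-01  5.882e-01  3.917e-01  1.140e-01
  2.967e-01 -0.000e+00] 6.277060167148019e-06
[[-0.393 -0.92  -0.001]
 [-0.92   0.393 -0.002]
 [ 0.002  0.    -1.   ]]
[[-0.77  -0.638  0.   ]
 [-0.638  0.77   0.   ]
 [-0.     0.    -1.   ]]
```

The kinematic fit is exact to microns, with a spherical wrist. Now I'll check both wrist branches along the whole planned path.

```bash
cat >> kin.py <<'E'
T0=np.array([[0,-1,0],[0,0,-1],[1,0,0.]])
PK=np.array([0,.111,.2739,.5882,.3917,.114,.2967,0])
LO=np.array([-3.08,-.75,.22,-1.43,0,-2.85]);HI=np.array([3.08,2.2,2.44,4.57,2.65,2.85])
def fkt(q): P,M=fk(q,PK); return P,M@T0
def ik(P,M,q0):
    def f(q):
        p,m=fkt(q); return np.concatenate([(p-P)*5,R.from_matrix(m.T@M).as_rotvec()])
    r=least_squares(f,np.clip(q0,LO+.01,HI-.01),bounds=(LO,HI)); return r.x,np.abs(r.fun).max()
E
python3 - <<'E'
from kin import *
q,x=S[-1]; p,m=fkt(q); print(R.from_matrix(m).as_quat(),p)
np.set_printoptions(precision=3,suppress=True)
for phi in (70,60,50,40,30,20):
  for nm,P in [("cap stand",bw([.027,0,.137])),("mid45",bw([-.05,0,.112])),("low",bw([-.088,0,.048])),("push",bw([-.065,0,.05]))]:
    for sg,q0 in [(1,[.24,.5,1.7,0,.5,0]),(-1,[.24,.5,1.7,3.14,.5,0])]:
        qq,e=ik(P,toolR(phi,sg),q0); print(phi,nm,sg,qq,"ok" if e<1e-3 else "FAIL %.3f"%e)
E
```

```text
[ 0.57430336  0.41263176 -0.27498606  0.65137804] [0.48352892 0.23855153 0.246042  ]
70 cap stand 1 [ 0.245  0.609  1.666 -0.016  0.517  0.036] ok
70 cap stand -1 [ 0.239  0.628  1.896  4.216  0.    -1.059] FAIL 0.269
70 mid45 1 [ 0.249  0.581  1.87  -0.028  0.341  0.052] ok
70 mid45 -1 [ 0.242  0.608  2.015  4.423  0.    -1.263] FAIL 0.170
70 low 1 [ 0.251  0.688  1.99  -0.088  0.115  0.115] ok
70 low -1 [ 0.244  0.702  2.037  4.542  0.    -1.379] FAIL 0.054
70 push 1 [ 0.25   0.694  1.933 -0.058  0.165  0.084] ok
70 push -1 [ 0.243  0.712  2.001  4.477  0.    -1.316] FAIL 0.080
60 cap stand 1 [ 0.247  0.601  1.795 -0.058  0.222  0.079] ok
60 cap stand -1 [ 0.24   0.619  1.888  4.196  0.    -1.039] FAIL 0.111
60 mid45 1 [ 0.252  0.592  1.994 -0.442  0.035  0.468] ok
60 mid45 -1 [ 0.249  0.596  2.008  4.57   0.011 -1.405] FAIL 0.016
60 low 1 [ 0.247  0.689  2.03  -0.526  0.     0.549] FAIL 0.101
60 low -1 [ 0.255  0.728  2.109  3.217  0.219 -0.045] ok
60 push 1 [ 0.245  0.7    1.994 -0.791  0.     0.812] FAIL 0.076
60 push -1 [ 0.253  0.726  2.052  3.239  0.161 -0.069] ok
50 cap stan
[... 1248 characters left out ...]
2  0.648  2.013 -1.143  0.     1.166] FAIL 0.567
30 low -1 [0.267 1.124 2.355 3.181 1.384 0.015] ok
30 push 1 [ 0.251  0.663  1.976 -0.907  0.     0.928] FAIL 0.545
30 push -1 [0.264 1.077 2.3   3.179 1.282 0.01 ] ok
20 cap stand 1 [ 0.245  0.584  1.857 -1.177  0.     1.191] FAIL 0.522
20 cap stand -1 [ 0.256  0.901  2.145  3.177  1.126 -0.004] ok
20 mid45 1 [ 0.249  0.546  1.984 -0.24   0.     0.257] FAIL 0.610
20 mid45 -1 [0.264 1.045 2.325 3.182 1.45  0.01 ] ok
20 low 1 [ 0.254  0.635  2.007 -1.126  0.     1.148] FAIL 0.723
20 low -1 [0.27  1.3   2.367 3.188 1.747 0.025] ok
20 push 1 [ 0.252  0.651  1.97  -0.307  0.     0.328] FAIL 0.701
20 push -1 [0.267 1.242 2.315 3.184 1.637 0.018] ok
```

Plan: swing the wrist onto the other branch (q4≈π) in free space, which allows tool pitches of 30–45° below horizontal. I'll compute those rows now.

```bash
cat >> kin.py <<'E'
def rel(P0,M0,P,M):
    return np.concatenate([(M0.T@(P-P0))/.025,np.rad2deg(R.from_matrix(M0.T@M).as_rotvec())/5])
def rows(P0,M0,wps):
    for P,M in wps: print(rel(P0,M0,P,M).round(2).tolist())
E
python3 - <<'E'
from kin import *
P,M=cmd(); q,e=ik(P,M,S[-1][0]); print(q,e)
q4s=np.linspace(q[3],np.pi+.05,26)
wp=[fkt(np.r_[q[:3],a,q[4:]]) for a in q4s]
for k in range(5):
    print('call',k); rows(*wp[5*k],wp[5*k+1:5*k+6])
print([w[0].round(3) for w in wp[::5]], wp[-1][1][:,0])
E
```

```text
[ 0.25950784  0.26785109  2.00526037 -0.07128617  0.31045651  0.10115252] 6.731518120695057e-11
call 0
[-0.01, -0.02, -0.47, 1.42, 0.45, -0.05]
[-0.04, 0.02, -0.94, 2.85, 0.91, -0.09]
[-0.08, 0.12, -1.4, 4.27, 1.36, -0.14]
[-0.15, 0.27, -1.85, 5.7, 1.82, -0.18]
[-0.23, 0.48, -2.26, 7.12, 2.27, -0.23]
call 1
[-0.01, -0.02, -0.47, 1.42, 0.45, -0.05]
[-0.04, 0.02, -0.94, 2.85, 0.91, -0.09]
[-0.08, 0.12, -1.4, 4.27, 1.36, -0.14]
[-0.15, 0.27, -1.85, 5.7, 1.82, -0.18]
[-0.23, 0.48, -2.26, 7.12, 2.27, -0.23]
call 2
[-0.01, -0.02, -0.47, 1.42, 0.45, -0.05]
[-0.04, 0.02, -0.94, 2.85, 0.91, -0.09]
[-0.08, 0.12, -1.4, 4.27, 1.36, -0.14]
[-0.15, 0.27, -1.85, 5.7, 1.82, -0.18]
[-0.23, 0.48, -2.26, 7.12, 2.27, -0.23]
call 3
[-0.01, -0.02, -0.47, 1.42, 0.45, -0.05]
[-0.04, 0.02, -0.94, 2.85, 0.91, -0.09]
[-0.08, 0.12, -1.4, 4.27, 1.36, -0.14]
[-0.15, 0.27, -1.85, 5.7, 1.82, -0.18]
[-0.23, 0.48, -2.26, 7.12, 2.27, -0.23]
call 4
[-0.01, -0.02, -0.47, 1.42, 0.45, -0.05]
[-0.04, 0.02, -0.94, 2.85, 0.91, -0.09]
[-0.08, 0.12, -1.4, 4.27, 1.36, -0.14]
[-0.15, 0.27, -1.85, 5.7, 1.82, -0.18]
[-0.23, 0.48, -2.26, 7.12, 2.27, -0.23]
[array([0.493, 0.239, 0.25 ]), array([0.488, 0.296, 0.261]), array([0.508, 0.338, 0.296]), array([0.544, 0.348, 0.34 ]), array([0.582, 0.322, 0.376]), array([0.606, 0.271, 0.388])] [ 0.8969348   0.22233411 -0.38219825]
```

carry_out([
  [[-0.01,-0.02,-0.47,1.42,0.45,-0.05,85],[-0.04,0.02,-0.94,2.85,0.91,-0.09,85],[-0.08,0.12,-1.4,4.27,1.36,-0.14,85],[-0.15,0.27,-1.85,5.7,1.82,-0.18,85],[-0.23,0.48,-2.26,7.12,2.27,-0.23,85]],
])

```text
t: 2.5
tcp_pos: [0.4875, 0.2976, 0.2615]
tool_rot: [0.77, 0.374, -0.332, 0.397]
force: [-0.4, -0.2, 0.0]
finger_gap: 0.995
```

```bash
python3 - <<'E'
from kin import *
from station import manip
add([-0.23, 0.48, -2.26, 7.12, 2.27, -0.23])
s=manip.sense(); print(s['t'],s['q'],s['tcp_pos'],s['force'],cmd()[0])
E
```

```text
2.5 [0.26067026 0.26709781 2.00603951 0.59736457 0.31018817 0.09006327] [0.48753784 0.29764668 0.26153183] [-0.42513562 -0.2356025   0.02018838] [0.48807034 0.29587376 0.26074962]
```

It follows the branch as planned, so I'll repeat the same call.

carry_out([
  [[-0.01,-0.02,-0.47,1.42,0.45,-0.05,85],[-0.04,0.02,-0.94,2.85,0.91,-0.09,85],[-0.08,0.12,-1.4,4.27,1.36,-0.14,85],[-0.15,0.27,-1.85,5.7,1.82,-0.18,85],[-0.23,0.48,-2.26,7.12,2.27,-0.23,85]],
])

```text
t: 3.0
tcp_pos: [0.507, 0.3397, 0.297]
tool_rot: [0.879, 0.299, -0.357, 0.102]
force: [-0.3, 0.6, -1.1]
finger_gap: 0.996
```

carry_out([
  [[-0.01,-0.02,-0.47,1.42,0.45,-0.05,85],[-0.04,0.02,-0.94,2.85,0.91,-0.09,85],[-0.08,0.12,-1.4,4.27,1.36,-0.14,85],[-0.15,0.27,-1.85,5.7,1.82,-0.18,85],[-0.23,0.48,-2.26,7.12,2.27,-0.23,85]],
])

```text
t: 3.5
tcp_pos: [0.5432, 0.3496, 0.3417]
tool_rot: [0.896, 0.193, -0.344, -0.204]
force: [0.4, 0.1, -0.8]
finger_gap: 0.998
```

carry_out([
  [[-0.01,-0.02,-0.47,1.42,0.45,-0.05,85],[-0.04,0.02,-0.94,2.85,0.91,-0.09,85],[-0.08,0.12,-1.4,4.27,1.36,-0.14,85],[-0.15,0.27,-1.85,5.7,1.82,-0.18,85],[-0.23,0.48,-2.26,7.12,2.27,-0.23,85]],
])

```text
t: 4.0
tcp_pos: [0.5812, 0.3234, 0.3772]
tool_rot: [0.818, 0.066, -0.296, -0.489]
force: [-0.2, -0.1, -0.3]
finger_gap: 0.993
```

carry_out([
  [[-0.01,-0.02,-0.47,1.42,0.45,-0.05,85],[-0.04,0.02,-0.94,2.85,0.91,-0.09,85],[-0.08,0.12,-1.4,4.27,1.36,-0.14,85],[-0.15,0.27,-1.85,5.7,1.82,-0.18,85],[-0.23,0.48,-2.26,7.12,2.27,-0.23,85]],
])

```text
t: 4.5
tcp_pos: [0.6053, 0.2718, 0.3892]
tool_rot: [-0.654, 0.067, 0.216, 0.722]
force: [-0.1, -0.2, -0.1]
finger_gap: 0.998
```

```bash
python3 - <<'E'
from kin import *
from station import manip
for i in range(4): add([-0.23, 0.48, -2.26, 7.12, 2.27, -0.23])
s=manip.sense(); print(s['t'],s['q'],s['tcp_pos'],s['force'],cmd()[0])
print(cmd()[1],toolR(22,-1))
E
```

```text
4.5 [0.26099753 0.26630585 2.00569386 3.19246944 0.31296453 0.10595205] [0.60533495 0.27176155 0.38918368] [-0.13213448 -0.19064183 -0.10923385] [0.60546335 0.27111126 0.38782029]
[[ 0.89666895 -0.40186808 -0.1857063 ]
 [ 0.22233314  0.04604252  0.97388298]
 [-0.3828221  -0.9145393   0.13063349]] [[ 0.90449988 -0.36544167 -0.2198462 ]
 [ 0.20383785 -0.08235584  0.97553454]
 [-0.37460659 -0.92718385  0.        ]]
```

The wrist is flipped as planned. Now I'll lay out the pre-approach, the straddle of the cap with a clear gap, and the tipping arc, and check marker clearance for the low pose.

```bash
cat > plan.py <<'E'
from kin import *
FX,FY=.0265,-.0005
PV=np.array([FX-.014,.04])
def cap(th): 
    t=np.deg2rad(th); return PV+np.array([.014*np.cos(t)-.102*np.sin(t),.014*np.sin(t)+.102*np.cos(t)])
def pose(c,phi,dp=.006,dj=0.):
    f=np.deg2rad(phi); p=np.array([np.cos(f),-np.sin(f)]); j=np.array([np.sin(f),np.cos(f)])
    x=c+p*dp+j*dj; return bw([x[0],FY,x[1]]),toolR(phi,-1)
E
python3 - <<'E'
from plan import *
from station import manip
t=manip.snapshot('top')
for px in [(239,264),(286,268),(302,271),(338,281)]: print(px,onz(t,px,.006).round(3))
P0,M0=cmd(); A=pose(cap(0),45,-.07)
print('cmd->A',rel(P0,M0,*A).round(2), ik(*A,[.25,.5,1.9,3.2,.4,0]))
B=pose(cap(0),45,.0075); print('A->B',rel(*A,*B).round(2),ik(*B,[.25,.5,1.9,3.2,.4,0]))
E
```

```text
(239, 264) [0.423 0.331 0.006]
(286, 268) [0.411 0.208 0.006]
(302, 271) [0.403 0.166 0.006]
(338, 281) [0.376 0.073 0.006]
cmd->A [ 1.5   7.76 -1.39 -1.47  0.52  4.48] (array([ 0.25307364,  0.49866835,  2.05511083,  3.25442828,  0.198568  ,
       -0.08841794]), np.float64(6.938893903907228e-16))
A->B [3.1 0.  0.  0.  0.  0. ] (array([ 0.24931702,  0.65142397,  1.95580647,  3.22023035,  0.25158991,
       -0.05661052]), np.float64(1.0549070028146975e-13))
```

carry_out([
  [[0.3,1.55,-0.28,-0.3,0.1,0.9,85],[0.6,3.1,-0.56,-0.6,0.2,1.8,85],[0.9,4.66,-0.83,-0.9,0.3,2.7,80],[1.2,6.2,-1.1,-1.2,0.4,3.6,70],[1.5,7.76,-1.39,-1.47,0.52,4.48,60]],
])

```text
t: 5.05
tcp_pos: [0.5676, 0.2557, 0.1912]
tool_rot: [0.68, -0.195, -0.342, -0.619]
force: [0.6, 0.8, -0.1]
finger_gap: 0.706
```

```bash
python3 - <<'E'
from plan import *
from station import manip
add([1.5, 7.76, -1.39, -1.47, 0.52, 4.48])
for n in('top','scene','wrist'):
    d=manip.snapshot(n); cv2.imwrite(f'pics/{n}3.png',d['image'][:,:,::-1])
a=cv2.imread('pics/scene3.png');cv2.imwrite('pics/scene3z.png',crop(a,200,60,160,140,5))
s=manip.sense(); print(s['t'],s['q'],s['tcp_pos'],s['finger_gap'],cmd()[0])
A=pose(cap(0),45,-.07); B=pose(cap(0),45,.0075); print(rel(*cmd(),*B))
E
```

```text
5.2 [ 0.25307011  0.50098953  2.05617079  3.23913945  0.20262887 -0.07437133] [0.56740228 0.25538392 0.19069365] 0.7024147491076113 [0.56757932 0.25453857 0.19150433]
[ 3.10356816e+00 -4.36505865e-03  2.78346024e-03  3.07585805e-03
  3.57465641e-03 -4.36889983e-03]
```

View pics/scene3z.png

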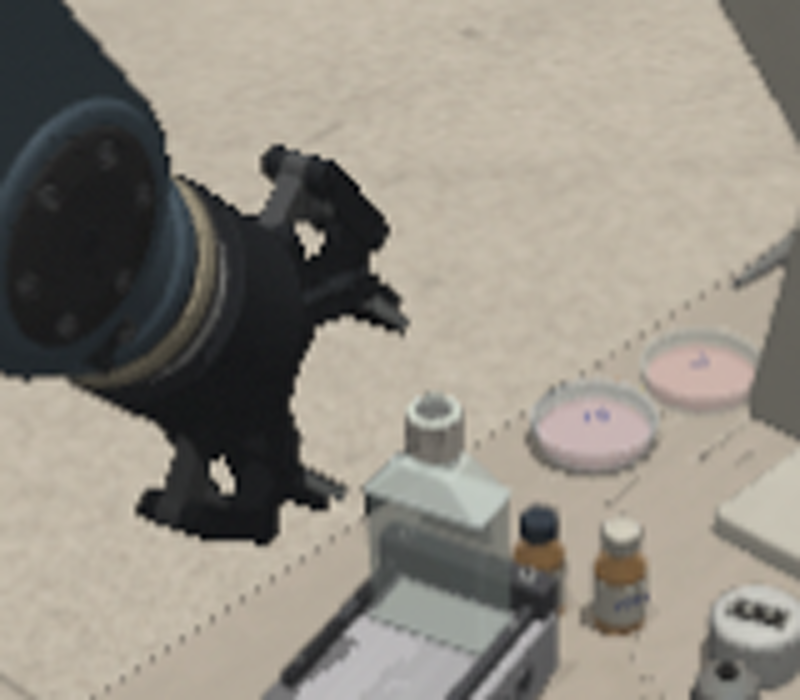

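View pics/wrist3.png

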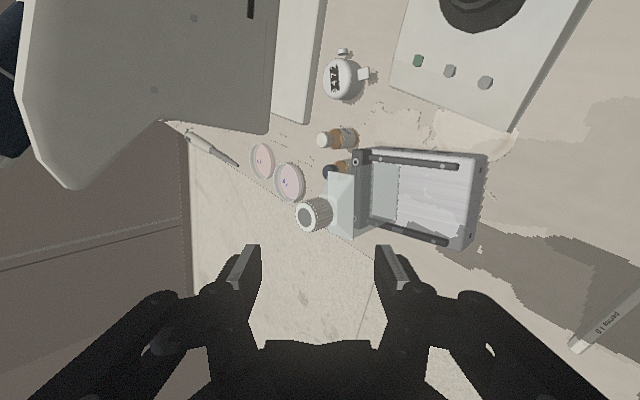

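The scene view shows the jaws above and in front of the standing flask, with the cap at about (435,410) in the crop. The wrist view shows the cap at (313,215), laterally between the fingertips at x≈250 and x≈385. I'll advance along the tool axis.

carry_out([
  [[0.7,0,0,0,0,0,60],[1.4,0,0,0,0,0,60],[2.1,0,0,0,0,0,60],[2.7,0,0,0,0,0,60],[3.1,0,0,0,0,0,60]],
])

```text
t: 5.7
tcp_pos: [0.6222, 0.2673, 0.138]
tool_rot: [0.679, -0.194, -0.34, -0.62]
force: [0.5, -0.1, 1.0]
finger_gap: 0.703
```

```bash
python3 - <<'E'
from plan import *
from station import manip
add([3.1,0,0,0,0,0])
for n in('scene','wrist'):
    d=manip.snapshot(n); cv2.imwrite(f'pics/{n}4.png',d['image'][:,:,::-1])
a=cv2.imread('pics/scene4.png');cv2.imwrite('pics/scene4z.png',crop(a,240,90,100,90,8))
s=manip.sense(); print(s['t'],s['q'],s['tcp_pos'],s['force'],s['finger_gap'],cmd()[0])
E
```

```text
5.8 [ 0.24843729  0.65214607  1.95559462  3.21058486  0.25486792 -0.04733056] [0.62174521 0.26691887 0.13708502] [ 0.45257875  0.41176253 -0.37248562] 0.705773566298898 [0.62101367 0.2666053  0.13668266]
```

View pics/scene4z.png

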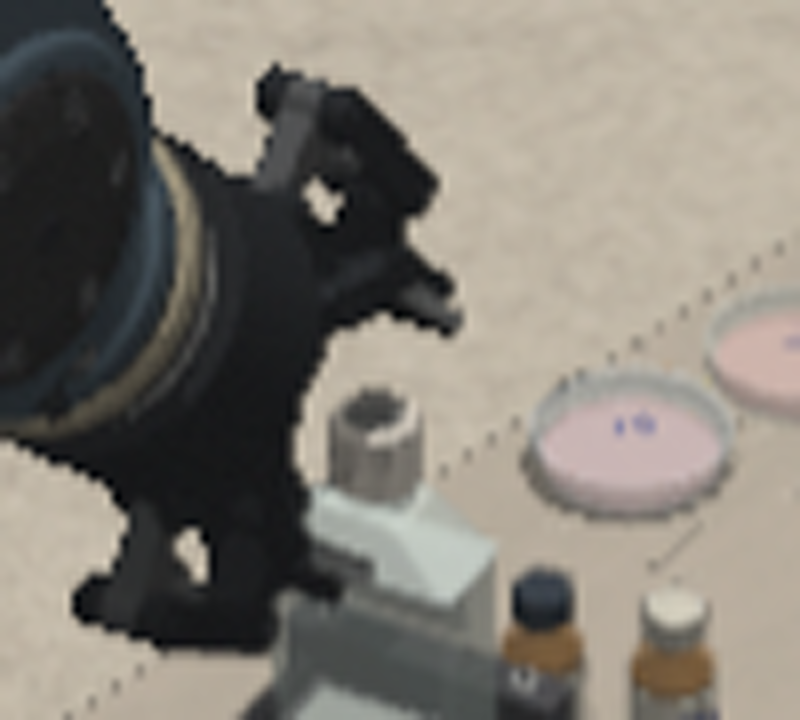

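View pics/wrist4.png

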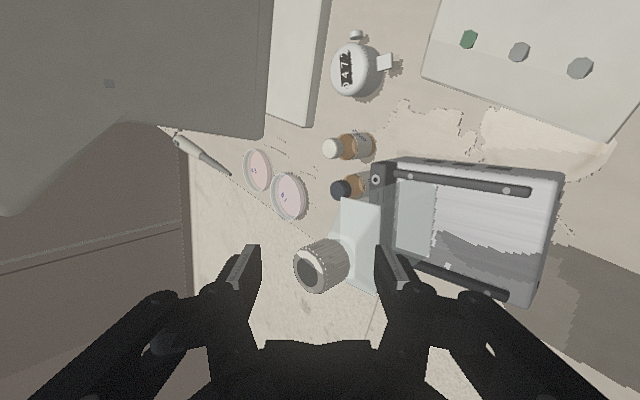

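The cap is centred in the jaws: in the wrist view it is at (321,265), between the tips at x≈250 and x≈385. I'll back off 2 mm and bring the fingers to a 38 mm gap, which leaves clearance round the cap.

carry_out([
  [[-0.08,0,0,0,0,0,54],[-0.08,0,0,0,0,0,48],[-0.08,0,0,0,0,0,43],[-0.08,0,0,0,0,0,40],[-0.08,0,0,0,0,0,38]],
], force=20)

```text
t: 6.3
tcp_pos: [0.6191, 0.2661, 0.1385]
tool_rot: [0.679, -0.196, -0.341, -0.62]
force: [1.2, -0.6, -0.0]
finger_gap: 0.446
```

```bash
python3 - <<'E'
from plan import *
from station import manip
add([-.08,0,0,0,0,0])
for n in('scene','wrist'):
    d=manip.snapshot(n); cv2.imwrite(f'pics/{n}5.png',crop(d['image'][:,:,::-1].copy(),200,170,260,150,3) if n=='wrist' else crop(d['image'][:,:,::-1].copy(),250,100,80,75,8))
s=manip.sense(); print(s['t'],s['tcp_pos'],s['force'],s['finger_gap'],s['finger_gap']*85.4,cmd()[0])
# tipping arc
for th in (10,20,30,40,50,60,70,80,90,92):
    pass
E
```

```text
6.4 [0.61920835 0.26615624 0.13842055] [ 0.02264873 -0.05414949 -0.3604923 ] 0.44320941394360014 37.85008395078346 [0.61963471 0.2662939  0.13809742]
```

View pics/scene5.png

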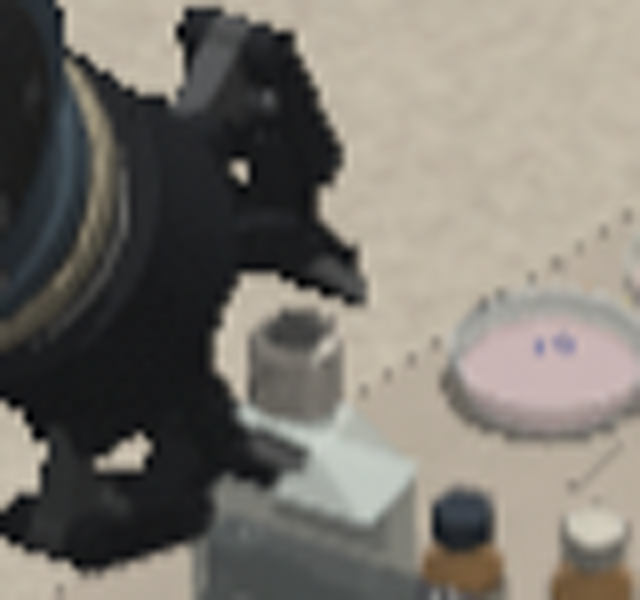

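View pics/wrist5.png

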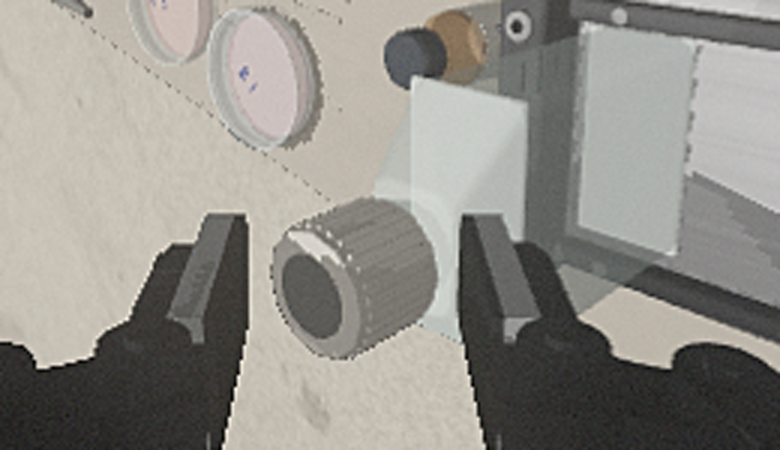

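The wrist crop shows the cap between the tips (left x≈247, right x≈462) with clear space on both sides (cap spans 272–437). Next is the tipping arc.

```bash
cat > arc.py <<'E'
from plan import *
def par(th):
    phi=np.interp(th,[0,20,90],[45,45,35]); dp=np.interp(th,[0,15,40],[.0055,.0055,.008]); return phi,dp
def wp(th): phi,dp=par(th); return pose(cap(th),phi,dp)
if __name__=="__main__":
    P,M=cmd(); q=[.25,.65,1.95,3.2,.25,-.05]
    for k in range(9):
        W=[wp(10*k+2*i) for i in range(1,6)]
        print('call',k); rows(P,M,W); 
        P,M=(lambda r:(P+M@(r[:3]*.025),M@R.from_rotvec(np.deg2rad(r[3:]*5)).as_matrix()))(rel(P,M,*W[-1]).round(2))
        q,e=ik(P,M,q); print(q.round(3),round(e,5))
E
python3 arc.py
```

```text
call 0
[-0.11, 0.08, 0.0, 0.0, 0.0, -0.0]
[-0.22, 0.18, 0.0, 0.0, 0.0, -0.0]
[-0.33, 0.27, 0.0, 0.0, 0.0, -0.0]
[-0.43, 0.37, 0.0, 0.0, 0.0, -0.0]
[-0.53, 0.48, 0.0, 0.0, 0.0, -0.0]
[ 0.25   0.636  2.002  3.213  0.282 -0.049] 0.0
call 1
[-0.09, 0.11, 0.0, 0.0, 0.0, -0.0]
[-0.19, 0.22, 0.0, 0.0, 0.0, -0.0]
[-0.27, 0.33, 0.0, 0.0, 0.0, -0.0]
[-0.35, 0.45, 0.0, 0.0, 0.0, -0.0]
[-0.42, 0.57, 0.0, 0.0, 0.0, -0.0]
[ 0.251  0.634  2.045  3.207  0.323 -0.041] 0.0
call 2
[-0.07, 0.12, 0.0, 0.0, 0.0, -0.06]
[-0.13, 0.24, 0.0, 0.0, 0.0, -0.12]
[-0.19, 0.37, 0.0, 0.0, 0.0, -0.18]
[-0.24, 0.49, 0.0, 0.0, 0.0, -0.23]
[-0.29, 0.62, 0.0, 0.0, 0.0, -0.29]
[ 0.253  0.654  2.1    3.196  0.423 -0.028] 0.0
call 3
[-0.05, 0.13, 0.0, 0.0, 0.0, -0.06]
[-0.1, 0.27, 0.0, 0.0, 0.0, -0.11]
[-0.14, 0.4, 0.0, 0.0, 0.0, -0.17]
[-0.17, 0.54, 0.0, 0.0, 0.0, -0.23]
[-0.2, 0.67, 0.0, 0.0, 0.0, -0.29]
[ 0.255  0.687  2.154  3.189  0.535 -0.019] 0.0
call 4
[-0.04, 0.14, 0.0, 0.0, 0.0, -0.05]
[-0.07, 0.28, 0.0, 0.0, 0.0, -0.11]
[-0.09, 0.42, 0.0, 0.0, 0.0, -0.17]
[-0.12, 0.56, 0.0, 0.0, 0.0, -0.22]
[-0.13, 0.7, 0.0, 0.0,
[... 264 characters left out ...]
2.249  3.181  0.785 -0.005] 0.0
call 6
[0.01, 0.14, 0.0, 0.0, 0.0, -0.05]
[0.02, 0.28, 0.0, 0.0, 0.0, -0.11]
[0.03, 0.42, 0.0, 0.0, 0.0, -0.17]
[0.06, 0.57, 0.0, 0.0, 0.0, -0.23]
[0.08, 0.71, 0.0, 0.0, 0.0, -0.28]
[0.259 0.863 2.284 3.179 0.916 0.   ] 0.0
call 7
[0.03, 0.13, 0.0, 0.0, 0.0, -0.06]
[0.06, 0.27, 0.0, 0.0, 0.0, -0.12]
[0.1, 0.41, 0.0, 0.0, 0.0, -0.17]
[0.14, 0.55, 0.0, 0.0, 0.0, -0.23]
[0.19, 0.68, 0.0, 0.0, 0.0, -0.29]
[0.261 0.942 2.309 3.178 1.045 0.005] 0.0
call 8
[0.05, 0.13, 0.0, 0.0, 0.0, -0.06]
[0.1, 0.27, 0.0, 0.0, 0.0, -0.11]
[0.16, 0.4, 0.0, 0.0, 0.0, -0.17]
[0.22, 0.52, 0.0, 0.0, 0.0, -0.23]
[0.29, 0.65, 0.0, 0.0, 0.0, -0.28]
[0.262 1.023 2.321 3.177 1.162 0.009] 0.0
```

carry_out([
  [[-0.11,0.08,0,0,0,0,37],[-0.22,0.18,0,0,0,0,36],[-0.33,0.27,0,0,0,0,36],[-0.43,0.37,0,0,0,0,36],[-0.53,0.48,0,0,0,0,36]],
])

```text
t: 6.9
tcp_pos: [0.6015, 0.2622, 0.1392]
tool_rot: [0.679, -0.196, -0.341, -0.62]
force: [-0.1, -0.3, 0.2]
finger_gap: 0.419
```

```bash
cat > look.py <<'E'
import sys
from plan import *
from station import manip
k=sys.argv[1]
for n in('scene','wrist'):
    d=manip.snapshot(n); cv2.imwrite(f'pics/{n}{k}.png',crop(d['image'][:,:,::-1].copy(),180,150,300,170,2) if n=='wrist' else crop(d['image'][:,:,::-1].copy(),230,100,100,110,5))
a=cv2.imread(f'pics/scene{k}.png');b=cv2.imread(f'pics/wrist{k}.png')
h=550; c=np.zeros((600,800,3),np.uint8); c[:300,:273]=cv2.resize(a,(273,300)); c[:300,273:800]=cv2.resize(b,(527,300)); 
cv2.imwrite(f'pics/both{k}.png',c[:300])
s=manip.sense(); print(s['t'],s['tcp_pos'],s['force'],s['finger_gap']*85.4,cmd()[0])
E
python3 -c "
from h import *
add([-.53,.48,0,0,0,0])"; python3 look.py 6
```

```text
7.0 [0.60095597 0.26211956 0.13881308] [-0.20073282  0.15661848 -0.08748293] 35.98679594286372 [0.60221903 0.26236157 0.13898811]
```

View pics/both6.png

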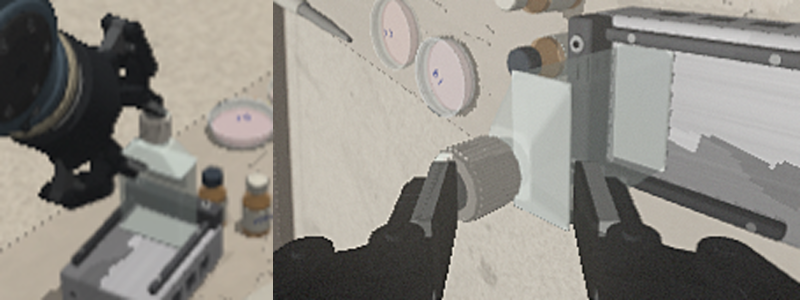

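View pics/scene6.png

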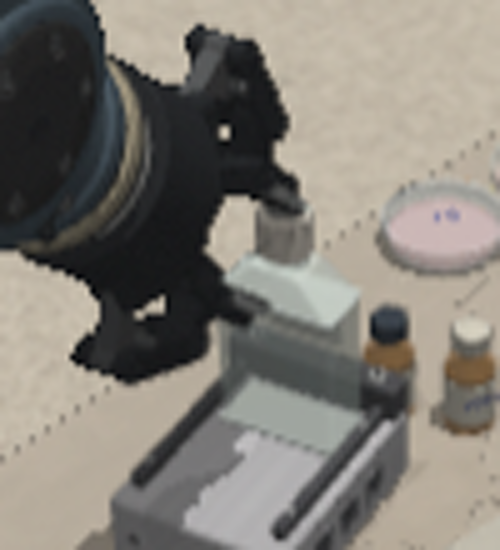

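View pics/wrist6.png

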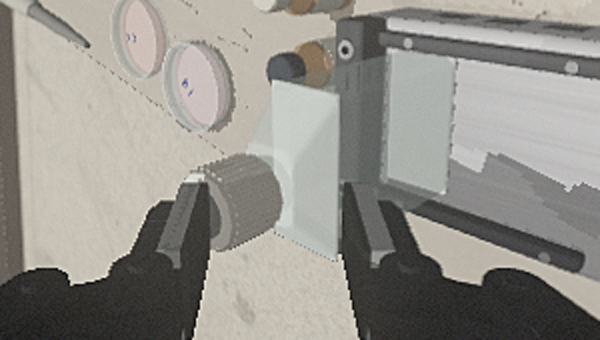

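The upper finger slid over the top of the cap and the flask is still standing, untilted. The tips are shorter than I assumed at this gap, so I'll measure where they are.

```bash
python3 - <<'E'
from plan import *
from station import manip
d=manip.snapshot('wrist'); s=manip.sense()
P=s['tcp_pos'];M=R.from_quat(s['tool_rot']).as_matrix()
im=d['image'][:,:,::-1].copy()
for back in (0,5,10,15):
  for sg in(1,-1):
    for z in(-.011,.011):
      a=proj(d,P+M@[-back/1000,sg*.018,z])[0]; print(back,sg,z,a.round(1)); 
cv2.imwrite('pics/w7.png',crop(im,240,200,150,100,5))
o=ray(d,(0,0))[0]; print("cam in tool",M.T@(o-P))
E
```

```text
0 1 -0.011 [351.1 238.6]
0 1 0.011 [349.7 274.6]
0 -1 -0.011 [284.2 238.6]
0 -1 0.011 [285.6 274.6]
5 1 -0.011 [352.1 242.6]
5 1 0.011 [350.7 279.5]
5 -1 -0.011 [283.2 242.5]
5 -1 0.011 [284.6 279.5]
10 1 -0.011 [353.3 246.8]
10 1 0.011 [351.7 284.7]
10 -1 -0.011 [282.1 246.7]
10 -1 0.011 [283.6 284.7]
15 1 -0.011 [354.5 251.2]
15 1 0.011 [352.8 290.2]
15 -1 -0.011 [280.9 251.2]
15 -1 0.011 [282.5 290.2]
cam in tool [-0.14285983 -0.00020198 -0.07498822]
```

View pics/w7.png

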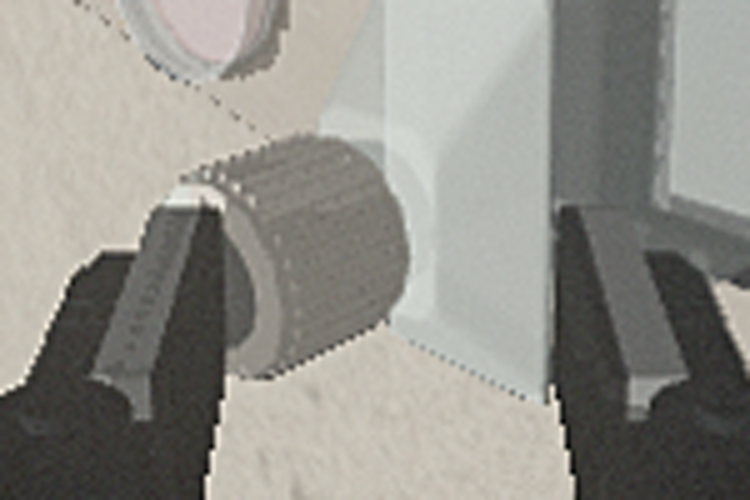

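The wrist view puts the tip faces at y≈241 px, which means about 3 mm of retraction at this gap, and the inner faces are at ±18 mm as expected. I'll retreat, re-centre with the gap wider toward the front, and go deeper behind the cap.

carry_out([
  [[-0.5,0,0,0,0,0,44],[-0.5,-0.28,0,0,0,0,56],[-0.2,-0.28,0,0,0,0,56],[0.3,-0.28,0,0,0,0,56],[0.75,-0.28,0,0,0,0,56]],
])

```text
t: 7.55
tcp_pos: [0.6208, 0.2665, 0.1303]
tool_rot: [0.679, -0.196, -0.341, -0.62]
force: [0.1, -0.5, 0.2]
finger_gap: 0.656
```

carry_out([
  [[0,0,0,0,0,0,56],[0,0,0,0,0,0,52],[0,0,0,0,0,0,48],[0,0,0,0,0,0,44],[0,0,0,0,0,0,44]],
])

```text
t: 8.05
tcp_pos: [0.6194, 0.2663, 0.131]
tool_rot: [0.679, -0.196, -0.341, -0.62]
force: [-0.6, 0.3, -0.4]
finger_gap: 0.515
```

```bash
python3 -c "
from h import *
add([.75,-.28,0,0,0,0])"; python3 look.py 8
```

```text
8.15 [0.61952669 0.26626531 0.13112376] [0.20401294 0.16318427 0.95444683] 44.13251312720982 [0.61997677 0.26637137 0.13067266]
```

View pics/scene8.png

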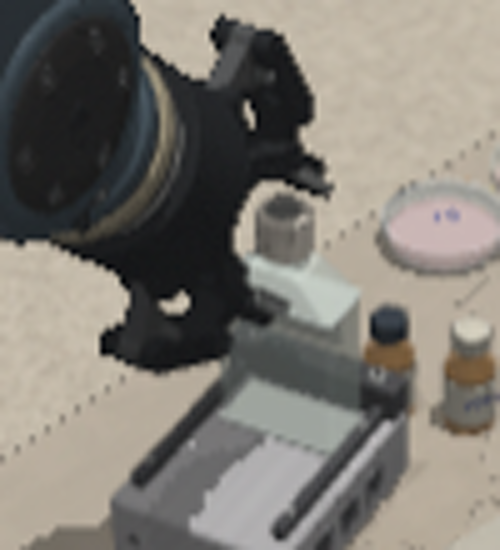

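View pics/wrist8.png

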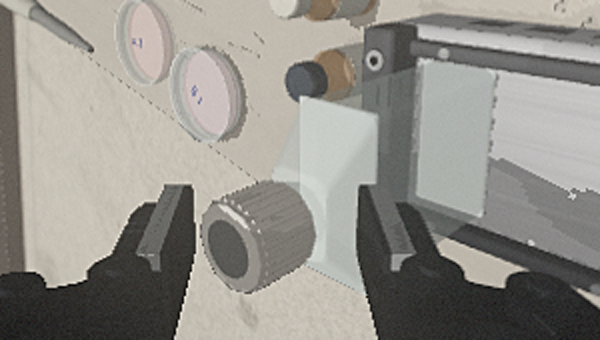

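The wrist view shows the rear finger tip past the cap's rear rim (rim extreme at (203,228) in the crop, tip mid-plane at y≈221). I'll go 1.5 mm deeper and start the arc.

```bash
cat > arc2.py <<'E'
from plan import *
def wp(th):
    phi=np.interp(th,[0,20,90],[45,45,35]); dp=.0125-.0015*np.interp(th,[12,17],[0,1]); dj=-.005*np.interp(th,[11,16],[1,0]); return pose(cap(th),phi,dp,dj)
if __name__=="__main__":
    P,M=cmd(); q=[.25,.65,1.95,3.2,.25,-.05]
    for ths in ([0,1,2.5,4,5.5],[7,8.5,10,11,11],[12,13,14,15,16],[17.5,19,20.5,22,24],[26,28,30,32,34],[36,38,40,42,44],[46,48,50,52,54],[56,58,60,62,64],[66,68,70,72,74],[76,78,80,82,84],[85.5,87,88.5,90,91]):
        W=[wp(t) for t in ths]
        print('call',ths); rows(P,M,W); 
        P,M=(lambda r:(P+M@(r[:3]*.025),M@R.from_rotvec(np.deg2rad(r[3:]*5)).as_matrix()))(rel(P,M,*W[-1]).round(2))
        q,e=ik(P,M,q); print(round(e,5))
E
python3 arc2.py
```

```text
call [0, 1, 2.5, 4, 5.5]
[0.06, -0.0, 0.0, 0.0, 0.0, -0.0]
[0.01, 0.04, 0.0, 0.0, 0.0, -0.0]
[-0.08, 0.11, 0.0, 0.0, 0.0, -0.0]
[-0.16, 0.18, 0.0, 0.0, 0.0, -0.0]
[-0.24, 0.25, 0.0, 0.0, 0.0, -0.0]
0.0
call [7, 8.5, 10, 11, 11]
[-0.08, 0.07, 0.0, 0.0, 0.0, -0.0]
[-0.15, 0.15, 0.0, 0.0, 0.0, -0.0]
[-0.23, 0.23, 0.0, 0.0, 0.0, -0.0]
[-0.28, 0.28, 0.0, 0.0, 0.0, -0.0]
[-0.28, 0.28, 0.0, 0.0, 0.0, -0.0]
0.0
call [12, 13, 14, 15, 16]
[-0.04, 0.01, 0.0, 0.0, 0.0, -0.0]
[-0.1, 0.03, 0.0, 0.0, 0.0, -0.0]
[-0.16, 0.05, 0.0, 0.0, 0.0, -0.0]
[-0.22, 0.06, 0.0, 0.0, 0.0, -0.0]
[-0.27, 0.08, 0.0, 0.0, 0.0, -0.0]
0.0
call [17.5, 19, 20.5, 22, 24]
[-0.08, 0.09, 0.0, 0.0, 0.0, -0.0]
[-0.14, 0.18, 0.0, 0.0, 0.0, -0.0]
[-0.2, 0.26, 0.0, 0.0, 0.0, -0.02]
[-0.25, 0.36, 0.0, 0.0, 0.0, -0.06]
[-0.33, 0.48, 0.0, 0.0, 0.0, -0.12]
0.0
call [26, 28, 30, 32, 34]
[-0.06, 0.12, 0.0, 0.0, 0.0, -0.06]
[-0.13, 0.25, 0.0, 0.0, 0.0, -0.11]
[-0.19, 0.38, 0.0, 0.0, 0.0, -0.17]
[-0.24, 0.51, 0.0, 0.0, 0.0, -0.23]
[-0.29, 0.64, 0.0, 0.0, 0.0, -0.28]
0.0
call [36, 38, 40, 42, 44]
[-0.05, 0.13, 0.0, 0.0, 0.0, -0.06]
[-0.09
[... 470 characters left out ...]
.0, -0.17]
[0.0, 0.57, 0.0, 0.0, 0.0, -0.22]
[0.02, 0.71, 0.0, 0.0, 0.0, -0.28]
0.0
call [66, 68, 70, 72, 74]
[0.01, 0.14, 0.0, 0.0, 0.0, -0.06]
[0.03, 0.28, 0.0, 0.0, 0.0, -0.12]
[0.06, 0.42, 0.0, 0.0, 0.0, -0.17]
[0.09, 0.56, 0.0, 0.0, 0.0, -0.23]
[0.12, 0.69, 0.0, 0.0, 0.0, -0.29]
0.0
call [76, 78, 80, 82, 84]
[0.04, 0.14, 0.0, 0.0, 0.0, -0.05]
[0.08, 0.28, 0.0, 0.0, 0.0, -0.11]
[0.12, 0.41, 0.0, 0.0, 0.0, -0.17]
[0.17, 0.54, 0.0, 0.0, 0.0, -0.23]
[0.23, 0.67, 0.0, 0.0, 0.0, -0.28]
0.0
call [85.5, 87, 88.5, 90, 91]
[0.04, 0.1, 0.0, 0.0, 0.0, -0.05]
[0.08, 0.2, 0.0, 0.0, 0.0, -0.09]
[0.13, 0.29, 0.0, 0.0, 0.0, -0.13]
[0.18, 0.39, 0.0, 0.0, 0.0, -0.17]
[0.22, 0.45, 0.0, 0.0, 0.0, -0.17]
0.0
```

carry_out([
  [[0.06,0,0,0,0,0,44],[0.01,0.04,0,0,0,0,44],[-0.08,0.11,0,0,0,0,44],[-0.16,0.18,0,0,0,0,44],[-0.24,0.25,0,0,0,0,44]],
])

```text
t: 8.65
tcp_pos: [0.6112, 0.2644, 0.1311]
tool_rot: [0.679, -0.196, -0.341, -0.62]
force: [0.3, 0.0, 0.6]
finger_gap: 0.517
```

```bash
python3 -c "
from h import *
add([-.24,.25,0,0,0,0])"; python3 look.py 9
```

```text
8.75 [0.61108378 0.2643423  0.13108474] [0.32771356 0.06364278 0.42901715] 44.02739648440072 [0.61152735 0.26446357 0.13049919]
```

View pics/scene9.png

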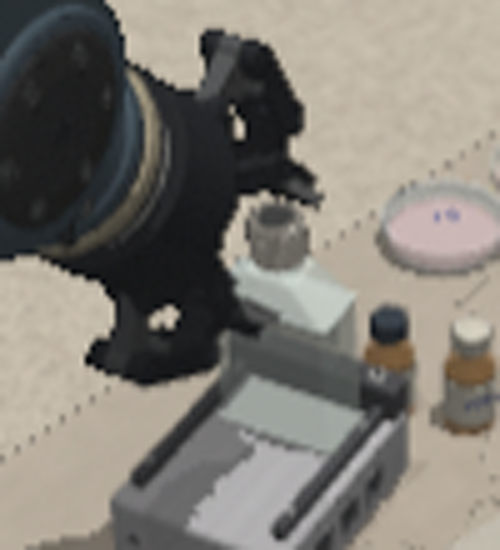

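View pics/wrist9.png

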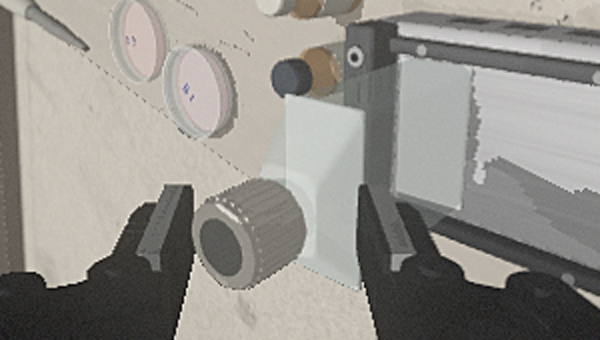

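The cap has moved about 6 px toward the robot in the scene crop and stays against the rear finger, so tipping has begun.

carry_out([
  [[-0.08,0.07,0,0,0,0,44],[-0.15,0.15,0,0,0,0,44],[-0.23,0.23,0,0,0,0,44],[-0.28,0.28,0,0,0,0,44],[-0.28,0.28,0,0,0,0,44]],
])

```text
t: 9.25
tcp_pos: [0.6022, 0.2623, 0.1318]
tool_rot: [0.679, -0.195, -0.34, -0.621]
force: [0.4, 0.3, 4.9]
finger_gap: 0.515
```

```bash
python3 -c "
from h import *
add([-.28,.28,0,0,0,0])"; python3 look.py 10
```

```text
9.35 [0.60231715 0.26230899 0.13174539] [ 0.53739413 -1.68583289  4.98952173] 43.45486957653901 [0.60187095 0.26228324 0.13050296]
```

View pics/both10.png

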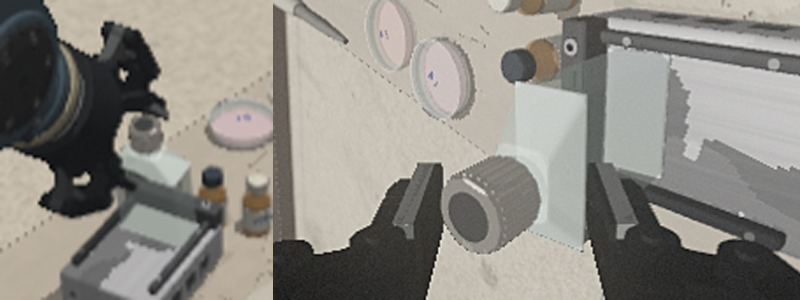

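The wrist force now reads +5 N in z, so something is pressing. I'll overlay the expected flask points to see what touches before going on.

```bash
cat > ov.py <<'E'
import sys
from plan import *
from station import manip
def fpt(th,px,a,b,y=0): # flask-frame x=a (mm), z=b ; pivot block x px
    t=np.deg2rad(th); u=(a+14)/1000; v=b/1000
    return bw([px+u*np.cos(t)-v*np.sin(t),FY+y/1000,.04+u*np.sin(t)+v*np.cos(t)])
if __name__=="__main__":
    th=float(sys.argv[1]); px=float(sys.argv[2])/1000; n=sys.argv[3]
    d=manip.snapshot(n); im=crop(d['image'][:,:,::-1].copy(),*((220,170,200,140,4) if n=='wrist' else (230,90,110,110,5)))
    x0,y0,s=(220,170,4) if n=='wrist' else (230,90,5)
    for a,b,y,c in [(0,112,0,(0,0,255)),(12,112,0,(0,255,0)),(12,92,0,(0,255,0)),(-12,112,0,(255,0,0)),(-12,92,0,(255,0,0)),(-10.5,86,-13,(0,255,255)),(-10.5,86,13,(0,255,255)),(-14,70,-28,(255,0,255)),(-14,70,28,(255,0,255)),(14,70,-28,(255,255,0)),(14,70,28,(255,255,0)),(-14,0,28,(0,128,255)),(-14,0,-28,(0,128,255))]:
        q=proj(d,fpt(th,px,a,b,y))[0]; q=((q[0]-x0+.5)*s-.5,(q[1]-y0+.5)*s-.5); cv2.circle(im,(int(q[0]),int(q[1])),3,c,-1)
    cv2.imwrite(sys.argv[4],im); s=manip.sense(); print(s['t'],s['force'],s['ft_torque'],s['tcp_pos'])
E
python3 ov.py 10 12.5 wrist pics/o1.png; python3 ov.py 10 12.5 scene pics/o2.png
```

```text
9.4 [0.46634561 0.16921214 4.79318515] [ 0.03364747 -0.32090344 -0.04609283] [0.60233642 0.26233009 0.13171805]
9.45 [0.57342884 0.33452303 4.87650656] [ 0.07727523 -0.38618594 -0.04041011] [0.60233014 0.26232982 0.13171263]
```

View pics/o1.png

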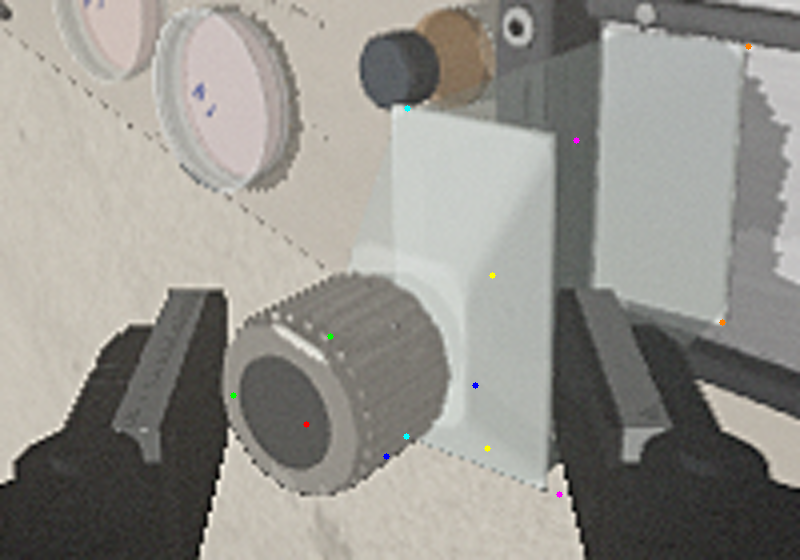

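View pics/o2.png

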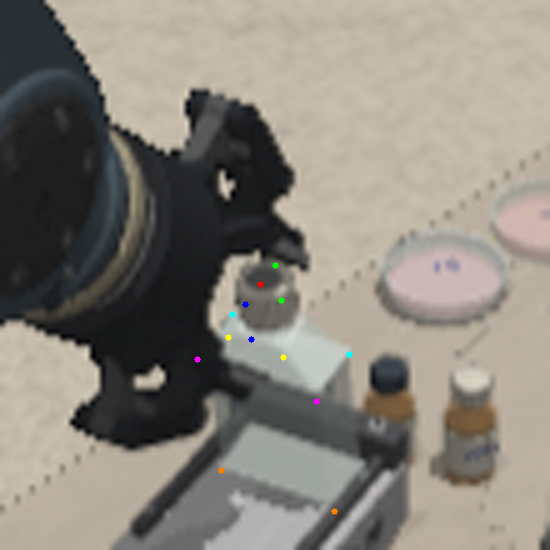

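The upper finger is on the cap's rear rim and the flask is tilted about 7°, with the cap top at (285,412) in the wrist overlay against (306,424) modelled at 10°. The rim has to slide on the rubber pad when the tool keeps its angle, so friction turns the push straight down. The fix is to turn the tool together with the flask about its base edge so nothing slides. First I'll narrow the gap while keeping the rear finger in place.

carry_out([
  [[-0.03,-0.03,0,0,0,0,44],[-0.03,-0.07,0,0,0,0,42],[-0.03,-0.12,0,0,0,0,40],[-0.03,-0.16,0,0,0,0,38],[-0.03,-0.18,0,0,0,0,36]],
])

```text
t: 9.95
tcp_pos: [0.6037, 0.2627, 0.1338]
tool_rot: [0.679, -0.197, -0.342, -0.62]
force: [0.6, -0.3, -0.1]
finger_gap: 0.423
```

```bash
python3 -c "
from h import *
add([-.03,-.18,0,0,0,0])"; python3 ov.py 7 12.5 wrist pics/o3.png; python3 - <<'E'
from plan import *
ax=BR@np.array([0,-1,0]); pv=bw([.0125,0,.04])
P,M=cmd(); q=[.25,.65,1.95,3.2,.25,-.05]
def W(d): G=R.from_rotvec(ax*np.deg2rad(d)).as_matrix(); return pv+G@(P-pv),G@M
rows(P,M,[W(d) for d in(1.2,2.4,3.6,4.8,6)]); print(M[:,0])
for d in (6,12,18): print(ik(*W(d),q))
E
```

```text
10.0 [-0.05721329 -0.59026528 -0.56046844] [-0.10669299  0.29013053 -0.07836511] [0.6038272  0.2627079  0.13399741]
[-0.06, 0.06, 0.0, -0.0, 0.0, -0.24]
[-0.11, 0.11, 0.0, -0.0, 0.0, -0.48]
[-0.17, 0.17, 0.0, -0.0, 0.0, -0.72]
[-0.22, 0.23, 0.0, -0.0, 0.0, -0.96]
[-0.27, 0.29, 0.0, -0.0, 0.0, -1.2]
[ 0.68947541  0.15569971 -0.70737632]
(array([ 0.25211768,  0.6911435 ,  2.07952665,  3.18867933,  0.51907066,
       -0.02197825]), np.float64(1.0163299314810856e-12))
(array([ 0.25434881,  0.75635488,  2.15298443,  3.18083461,  0.76234901,
       -0.01083573]), np.float64(1.3397351468942413e-10))
(array([ 0.25664324,  0.84384786,  2.21559857,  3.17786894,  1.01708147,
       -0.00345006]), np.float64(3.360878202516945e-16))
```

View pics/o3.png

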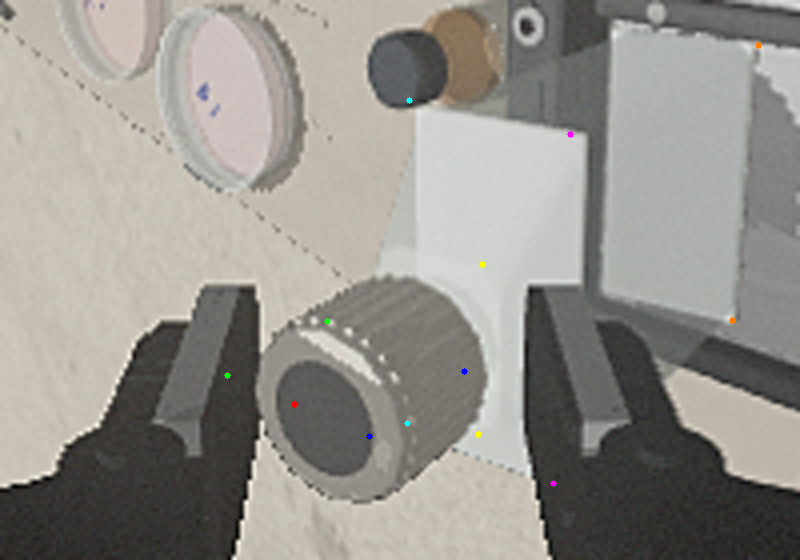

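```bash
cat > est.py <<'E'
import sys
from ov import *
# usage: cap-top-centre pixel in wrist crop (x4 at 220,170) -> tilt angle: intersect ray with flask mid-plane y=FY
def tilt(d,u,v):
    px=(220+(u+.5)/4-.5,170+(v+.5)/4-.5); o,r=ray(d,px); o=BR.T@(o-BO); r=BR.T@r
    X=o+r*(FY-o[1])/r[1]; return X, np.rad2deg(np.arctan2(112,14)-np.arctan2(X[2]-.04,X[0]-.0125))*-1, np.hypot(X[0]-.0125,X[2]-.04)
E
python3 - <<'E'
from est import *
d=manip.snapshot('wrist'); print(tilt(d,325,418)); s=manip.sense(); print(s['tcp_pos'],s['force'],cmd()[0])
E
```

```text
(array([ 0.00793172, -0.0005    ,  0.15244933]), np.float64(9.451391589264293), np.float64(0.11254208599628611))
[0.60385623 0.26273983 0.13407494] [ 0.06756589 -0.44480107 -0.42364925] [0.60445889 0.26286746 0.13421426]
```

Tilt is now 9.5°, measured on the cap top, with radius 112.5 mm against an expected 112.9. The force is near zero. Now I'll rotate the tool and flask together.

carry_out([
  [[-0.06,0.06,0,0,0,-0.24,36],[-0.11,0.11,0,0,0,-0.48,36],[-0.17,0.17,0,0,0,-0.72,36],[-0.22,0.23,0,0,0,-0.96,36],[-0.27,0.29,0,0,0,-1.2,36]],
])

```text
t: 10.55
tcp_pos: [0.5944, 0.2606, 0.1341]
tool_rot: [0.688, -0.16, -0.308, -0.637]
force: [-0.6, -0.7, -0.3]
finger_gap: 0.423
```

```bash
python3 -c "
from h import *
add([-.27,.29,0,0,0,-1.2])"; python3 ov.py 15.5 12.5 wrist pics/o4.png
```

```text
10.6 [-0.55711454 -0.7644372   0.18383495] [-0.04277219  0.33289325 -0.06498495] [0.5931494  0.26029561 0.13294965]
```

View pics/o4.png

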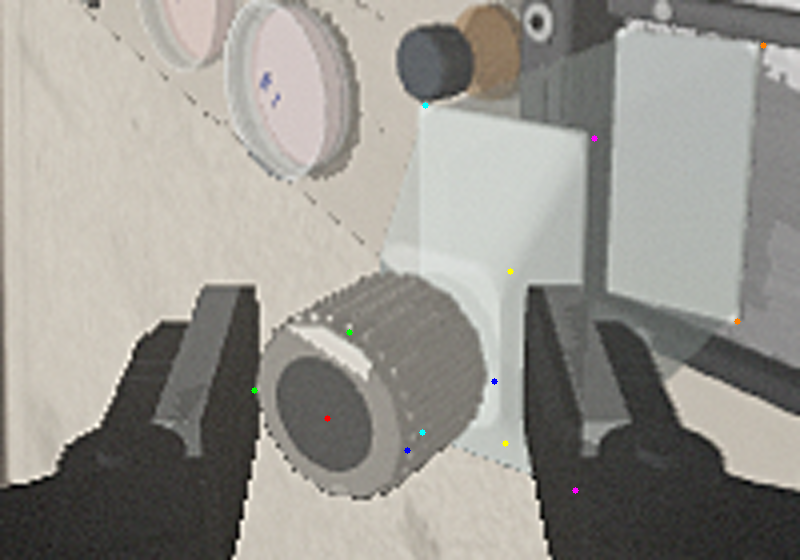

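The cap top at (325,415) sits on the 15.5° model point (327,418), so the flask follows. Next is the balance point, with the lower finger about 9 mm under the cap.

carry_out([
  [[-0.06,0.06,0,0,0,-0.24,36],[-0.11,0.11,0,0,0,-0.48,35],[-0.17,0.17,0,0,0,-0.72,35],[-0.22,0.23,0,0,0,-0.96,35],[-0.27,0.29,0,0,0,-1.2,35]],
])

```text
t: 11.1
tcp_pos: [0.5851, 0.2585, 0.1329]
tool_rot: [0.696, -0.124, -0.274, -0.652]
force: [-0.2, 0.6, 1.1]
finger_gap: 0.408
```

```bash
python3 -c "
from h import *
add([-.27,.29,0,0,0,-1.2])"; python3 ov.py 23 12.5 wrist pics/o5.png
```

```text
11.15 [-1.52999442 -0.30099546  2.65925683] [-0.03006624 -0.05570827  0.00561393] [0.584222   0.25824946 0.13207678]
```

View pics/o5.png

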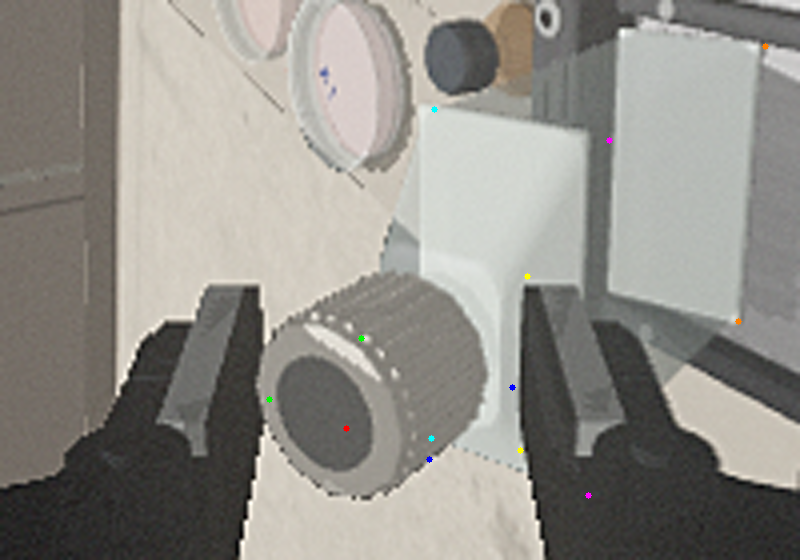

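The tilt is about 21° (cap top at (325,413) against the 23° model point (346,428)), and it is still close to both fingers. The 2–3 N reading suggests the lower tip touches the shoulder, so I'll open slightly to be sure nothing is squeezed and see which finger it rests on.

carry_out([
  [[0,0,0,0,0,0,36],[0,0,0,0,0,0,37],[0,0,0,0,0,0,38],[0,0,0,0,0,0,39],[0,0,0,0,0,0,39]],
])

```text
t: 11.65
tcp_pos: [0.585, 0.2584, 0.1327]
tool_rot: [0.696, -0.124, -0.274, -0.652]
force: [-0.3, 0.1, -0.1]
finger_gap: 0.459
```

```bash
python3 ov.py 21 12.5 wrist pics/o6.png
```

```text
11.7 [-0.24484671  0.1060281  -0.60367627] [-0.07541103  0.37274261  0.01613325] [0.58495743 0.25841815 0.13274383]
```

View pics/o6.png

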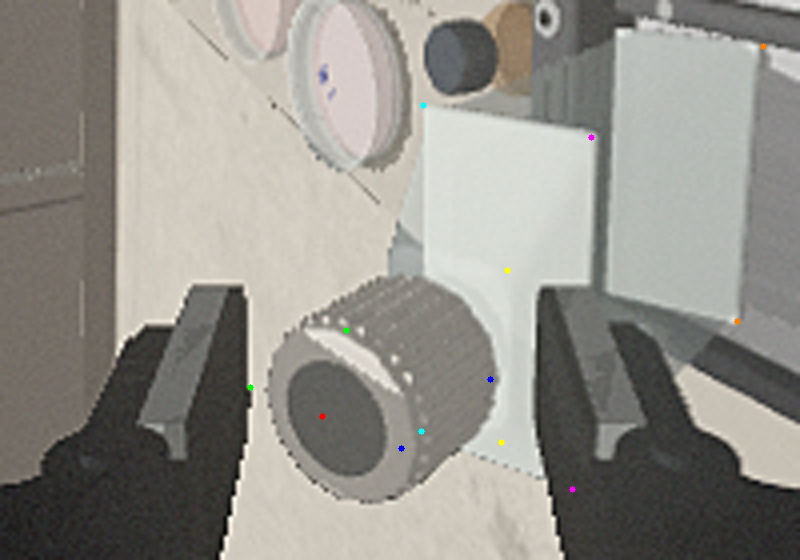

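It left the rear finger (245 against the cap edge at 268) and now rests on the lower finger, so it is past balance and supported. I'll compute the actual tip depth and the lowering path.

```bash
cat > pj.py <<'E'
from est import *
def relpj(s,th):
    X=BR.T@(s['tcp_pos']-BO); M=BR.T@R.from_quat(s['tool_rot']).as_matrix(); c=cap(th)
    d=np.array([X[0]-c[0],X[2]-c[1]]); p=M[[0,2],0]; j=-M[[0,2],1]; return d@p*1000,d@j*1000,np.rad2deg(np.arcsin(-M[2,0])),X[1]*1000
if __name__=="__main__":
    import sys
    d=manip.snapshot('wrist'); s=manip.sense(); X,th,r=tilt(d,float(sys.argv[1]),float(sys.argv[2])); print("tilt",th,r,"p,j,phi,y",relpj(s,th),s['force'],s['t'],s['finger_gap']*85.4)
E
python3 pj.py 336 420
```

```text
tilt 21.926418990319345 0.11224448298510474 p,j,phi,y (np.float64(9.976294425129586), np.float64(-2.054546016210228), np.float64(32.93001871448675), np.float64(-0.6092305290632826)) [-0.41399283  0.2185909   0.3644816 ] 11.75 39.34673558721215
```

```bash
cat > arc3.py <<'E'
from plan import *
P,M=cmd(); phi=np.rad2deg(np.arcsin(-M[2,0])); print(phi)
f=np.deg2rad(phi); pp=np.array([np.cos(f),-np.sin(f)]); jj=np.array([np.sin(f),np.cos(f)])
X=BR.T@(P-BO); c=cap(22); d=np.array([X[0],X[2]])-c; print('cmd p,j',d@pp,d@jj,X[1])
def rw(th,dp,dj):
    x=cap(th)+pp*dp+jj*dj; e=x-np.array([X[0],X[2]]); return np.array([e@pp,-e@jj])/.025
prev=np.zeros(2)
for ths in ([22,22,23.5,25,27],[29,31,33,35,37],[39,41,43,45,47],[49,51,53,55,57],[59,61,63,65,67],[69,71,73,75,77],[79,80.5,82,83.5,85],[86,87,88,89,90]):
    L=[]
    for k,t in enumerate(ths):
        dp=.008 if (t==22 and k==0) else .0065; L.append((rw(t,dp,-.0015)-prev).round(2))
    prev=prev+L[-1]; print(ths,[l.tolist() for l in L])
E
python3 arc3.py
```

```text
33.02184411896392
cmd p,j 0.010464075315067278 -0.0019475302454146698 -0.0005845665531091628
[22, 22, 23.5, 25, 27] [[-0.1, -0.02], [-0.16, -0.02], [-0.23, 0.06], [-0.3, 0.14], [-0.39, 0.26]]
[29, 31, 33, 35, 37] [[-0.09, 0.11], [-0.17, 0.23], [-0.25, 0.35], [-0.32, 0.47], [-0.39, 0.6]]
[39, 41, 43, 45, 47] [[-0.06, 0.13], [-0.12, 0.26], [-0.18, 0.39], [-0.23, 0.53], [-0.28, 0.66]]
[49, 51, 53, 55, 57] [[-0.04, 0.14], [-0.08, 0.28], [-0.11, 0.42], [-0.13, 0.56], [-0.16, 0.7]]
[59, 61, 63, 65, 67] [[-0.01, 0.14], [-0.03, 0.29], [-0.03, 0.43], [-0.03, 0.57], [-0.03, 0.72]]
[69, 71, 73, 75, 77] [[0.01, 0.14], [0.02, 0.29], [0.04, 0.43], [0.06, 0.57], [0.09, 0.71]]
[79, 80.5, 82, 83.5, 85] [[0.03, 0.14], [0.06, 0.24], [0.09, 0.35], [0.12, 0.45], [0.16, 0.55]]
[86, 87, 88, 89, 90] [[0.02, 0.07], [0.05, 0.14], [0.08, 0.2], [0.11, 0.27], [0.14, 0.33]]
```

carry_out([
  [[-0.1,-0.02,0,0,0,0,39],[-0.16,-0.02,0,0,0,0,39],[-0.23,0.06,0,0,0,0,39],[-0.3,0.14,0,0,0,0,39],[-0.39,0.26,0,0,0,0,39]],
])

```text
t: 12.25
tcp_pos: [0.5732, 0.2558, 0.1325]
tool_rot: [0.696, -0.124, -0.274, -0.652]
force: [-0.1, -0.5, -0.4]
finger_gap: 0.456
```

```bash
python3 -c "
from h import *
add([-.39,.26,0,0,0,0])"; python3 ov.py 28 12.5 wrist pics/o7.png
```

```text
12.3 [-0.5833778   0.55159693 -0.15382467] [-0.15324493  0.41922345 -0.01843603] [0.57226079 0.2556197  0.13174449]
```

View pics/o7.png

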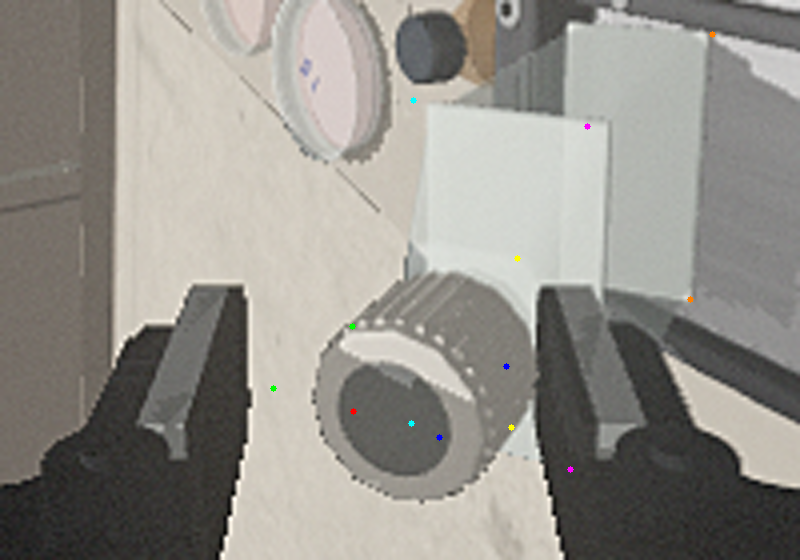

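The cap now lies on the lower finger (cap edge at x≈535, finger inner face at 537) at about 32° tilt. Lowering continues with the next calls.

carry_out([
  [[-0.09,0.11,0,0,0,0,39],[-0.17,0.23,0,0,0,0,39],[-0.25,0.35,0,0,0,0,39],[-0.32,0.47,0,0,0,0,39],[-0.39,0.6,0,0,0,0,39]],
])

```text
t: 12.8
tcp_pos: [0.5572, 0.2522, 0.125]
tool_rot: [0.696, -0.124, -0.275, -0.652]
force: [0.1, -0.8, 0.6]
finger_gap: 0.452
```

carry_out([
  [[-0.06,0.13,0,0,0,0,39],[-0.12,0.26,0,0,0,0,39],[-0.18,0.39,0,0,0,0,39],[-0.23,0.53,0,0,0,0,39],[-0.28,0.66,0,0,0,0,39]],
])

```text
t: 13.3
tcp_pos: [0.5428, 0.2489, 0.1149]
tool_rot: [0.696, -0.124, -0.275, -0.652]
force: [-0.9, -0.3, -0.7]
finger_gap: 0.46
```

```bash
python3 -c "
from h import *
add([-.39,.6,0,0,0,0]);add([-.28,.66,0,0,0,0])"; python3 ov.py 51 12.5 wrist pics/o8.png;python3 ov.py 51 12.5 scene pics/o9.png
```

```text
13.35 [-0.7878865  -0.24041519 -0.37958171] [-0.12126556  0.44195302 -0.00498853] [0.54212841 0.24880581 0.11431137]
13.4 [-0.68077865 -0.50682519  0.2503301 ] [-0.07598776  0.39378306 -0.01534431] [0.54240278 0.24886835 0.11448267]
```

View pics/o8.png

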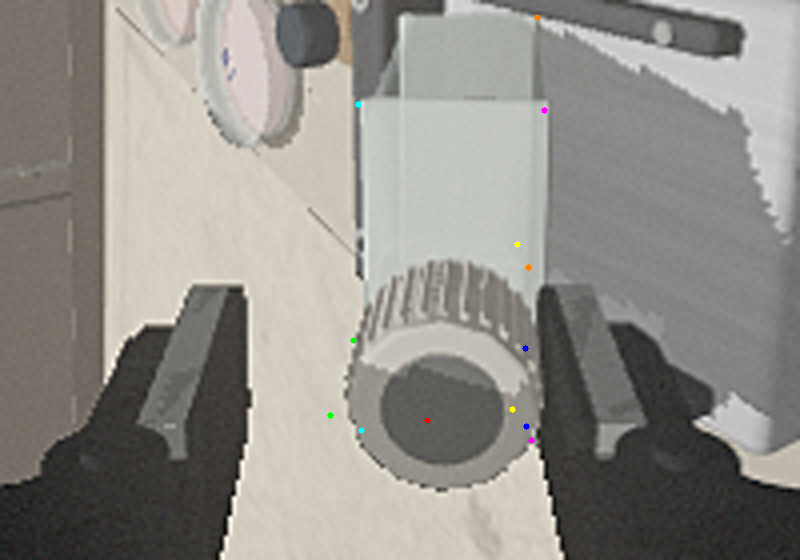

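View pics/o9.png

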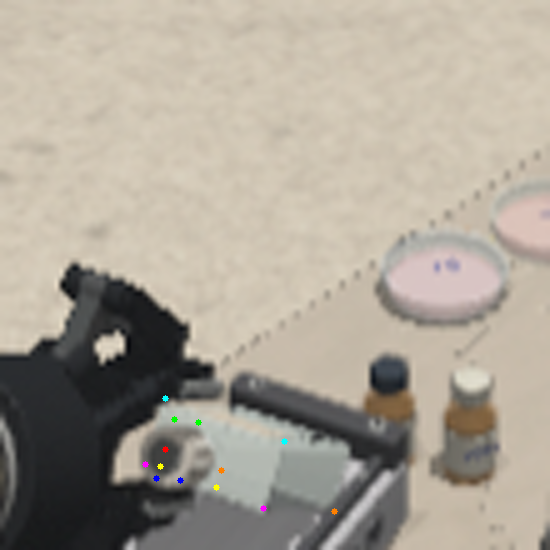

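The tilt is about 53° with the cap on the lower finger (edge at x≈538), and the base edge is still on the pivot line. Continuing.

carry_out([
  [[-0.04,0.14,0,0,0,0,39],[-0.08,0.28,0,0,0,0,39],[-0.11,0.42,0,0,0,0,39],[-0.13,0.56,0,0,0,0,39],[-0.16,0.7,0,0,0,0,39]],
])

```text
t: 13.9
tcp_pos: [0.5303, 0.2461, 0.1024]
tool_rot: [0.696, -0.124, -0.275, -0.652]
force: [0.0, 0.4, -0.3]
finger_gap: 0.457
```

carry_out([
  [[-0.01,0.14,0,0,0,0,39],[-0.03,0.29,0,0,0,0,39],[-0.03,0.43,0,0,0,0,39],[-0.03,0.57,0,0,0,0,39],[-0.03,0.72,0,0,0,0,39]],
])

```text
t: 14.4
tcp_pos: [0.5202, 0.2439, 0.0877]
tool_rot: [0.696, -0.124, -0.274, -0.652]
force: [-0.3, -0.1, -1.1]
finger_gap: 0.457
```

```bash
python3 -c "
from h import *
add([-.16,.7,0,0,0,0]);add([-.03,.72,0,0,0,0])"; python3 ov.py 70 12.5 wrist pics/o10.png;python3 ov.py 70 12.5 scene pics/o11.png
```

```text
14.45 [-0.97857773  0.24450311 -1.2990394 ] [-0.08344549  0.42196971 -0.0194545 ] [0.51971967 0.24377284 0.08695583]
14.5 [-0.54644876  0.51898691  0.25764165] [-0.11535812  0.44532368  0.01033225] [0.51986105 0.24381023 0.0871899 ]
```

View pics/o10.png

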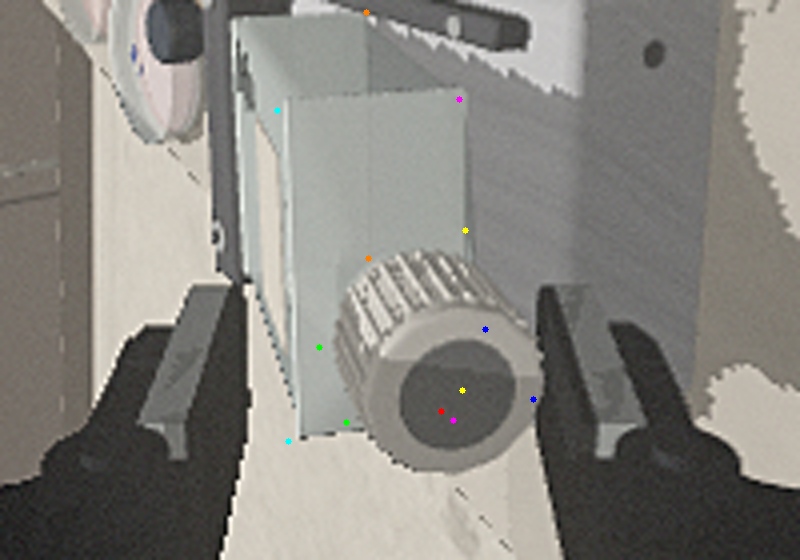

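View pics/o11.png

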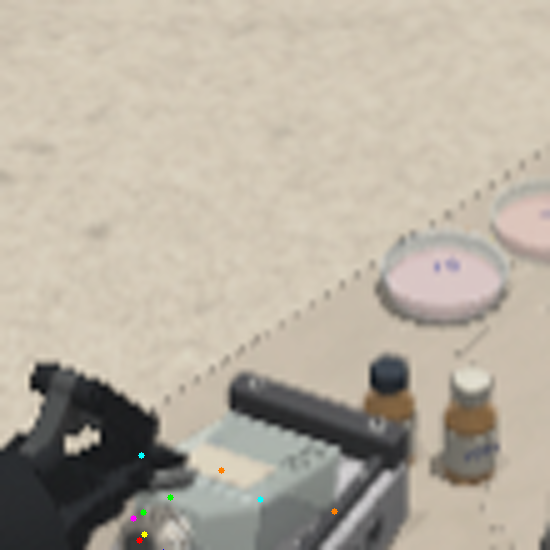

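The tilt is about 72° and the cap still rests on the lower finger. The upper finger is clear of the body. Continuing to the block.

carry_out([
  [[0.01,0.14,0,0,0,0,39],[0.02,0.29,0,0,0,0,39],[0.04,0.43,0,0,0,0,39],[0.06,0.57,0,0,0,0,39],[0.09,0.71,0,0,0,0,39]],
])

```text
t: 15.0
tcp_pos: [0.5126, 0.2422, 0.0715]
tool_rot: [0.696, -0.124, -0.275, -0.652]
force: [-0.9, 0.5, 0.1]
finger_gap: 0.452
```

carry_out([
  [[0.03,0.14,0,0,0,0,39],[0.06,0.24,0,0,0,0,39],[0.09,0.35,0,0,0,0,39],[0.12,0.45,0,0,0,0,39],[0.16,0.55,0,0,0,0,39]],
])

```text
t: 15.5
tcp_pos: [0.5086, 0.2413, 0.0579]
tool_rot: [0.696, -0.124, -0.275, -0.652]
force: [0.1, -0.5, -0.6]
finger_gap: 0.457
```

```bash
python3 -c "
from h import *
add([.09,.71,0,0,0,0]);add([.16,.55,0,0,0,0])"; python3 ov.py 88 12.5 wrist pics/o12.png;python3 ov.py 88 12.5 scene pics/o13.png
```

```text
15.55 [ 0.33805124  0.13240971 -0.38058336] [-0.09430679  0.40988149 -0.00564166] [0.50852902 0.24129043 0.0574192 ]
15.6 [ 0.32618742 -0.15929309  0.5154978 ] [-0.06725444  0.41299552  0.03080508] [0.50858165 0.24131318 0.05762565]
```

View pics/o12.png

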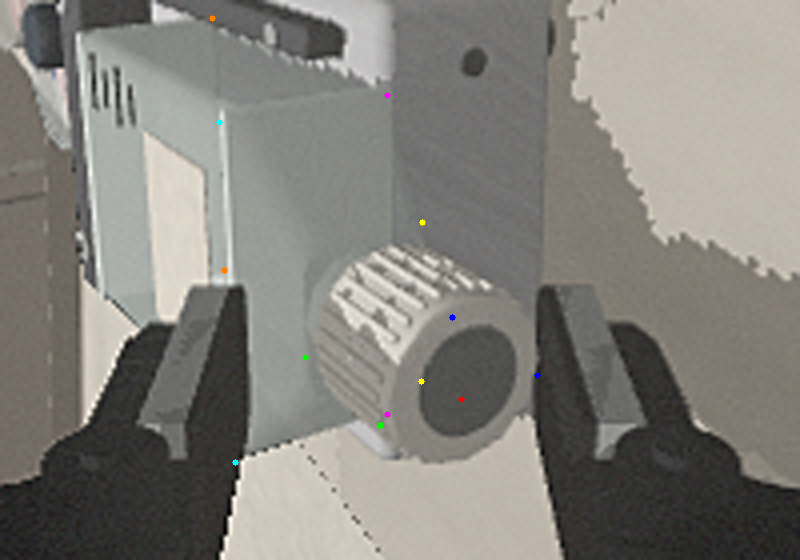

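View pics/o13.png

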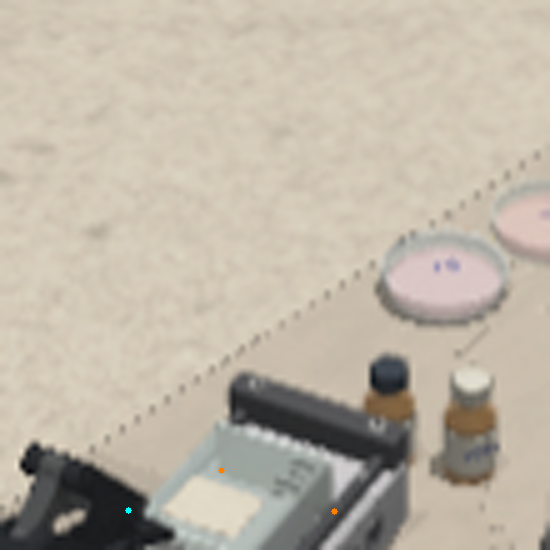

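It is at about 88–89°, nearly flat. I'll lower the last few millimetres until the finger is free of the cap.

carry_out([
  [[0,0.05,0,0,0,0,39],[0,0.1,0,0,0,0,39],[0,0.15,0,0,0,0,39],[-0.01,0.2,0,0,0,0,39],[-0.02,0.24,0,0,0,0,39]],
])

```text
t: 16.1
tcp_pos: [0.505, 0.2405, 0.0533]
tool_rot: [0.696, -0.124, -0.274, -0.652]
force: [-0.6, -0.0, -0.3]
finger_gap: 0.456
```

```bash
python3 -c "
from h import *
add([-.02,.24,0,0,0,0])"; python3 ov.py 90 12.5 wrist pics/o14.png
```

```text
16.15 [ 0.21967473  0.58100179 -1.28609657] [-0.10930526  0.41161811  0.04122244] [0.50488619 0.24051628 0.05314146]
```

View pics/o14.png

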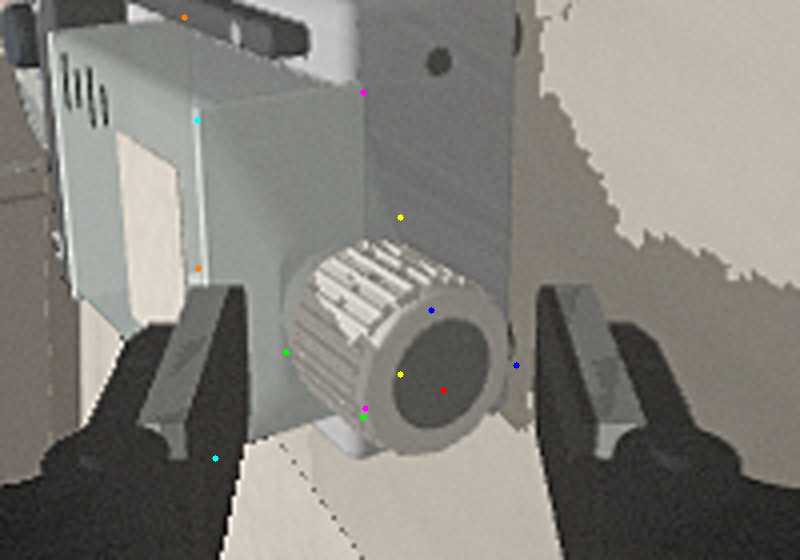

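The flask lies flat and the lower finger is clear of the cap (cap edge at x≈510, finger at 537). I'll retreat along the tool axis, then close the fingers.

carry_out([
  [[-0.3,0,0,0,0,0,39],[-0.7,0,0,0,0,0,39],[-1.1,0,0,0,0,0,39],[-1.5,0,0,0,0,0,39],[-1.8,0,0,0,0,0,30]],
])

```text
t: 16.65
tcp_pos: [0.4707, 0.2342, 0.0775]
tool_rot: [0.696, -0.125, -0.274, -0.652]
force: [-1.0, -0.3, 0.5]
finger_gap: 0.353
```

```bash
python3 - <<'E'
from plan import *
add([-1.8,0,0,0,0,0])
P,M=cmd(); X=BR.T@(P-BO); print(X)
print(rel(P,M,bw([-.113,-.0005,.055]),M).round(2))
from station import manip
for n in('scene','wrist','top'):
    d=manip.snapshot(n); cv2.imwrite(f'pics/{n}15.png',d['image'][:,:,::-1]); np.save(f'pics/{n}15.npy',d,allow_pickle=True)
a=cv2.imread('pics/scene15.png'); b=cv2.imread('pics/top15.png')
cv2.imwrite('pics/s15z.png',crop(a,230,130,110,110,5)); cv2.imwrite('pics/t15z.png',crop(b,230,160,80,70,8)); 
E
```

```text
[-0.12461893 -0.00063196  0.07783204]
[0.89 0.51 0.01 0.   0.   0.  ]
```

View pics/s15z.png

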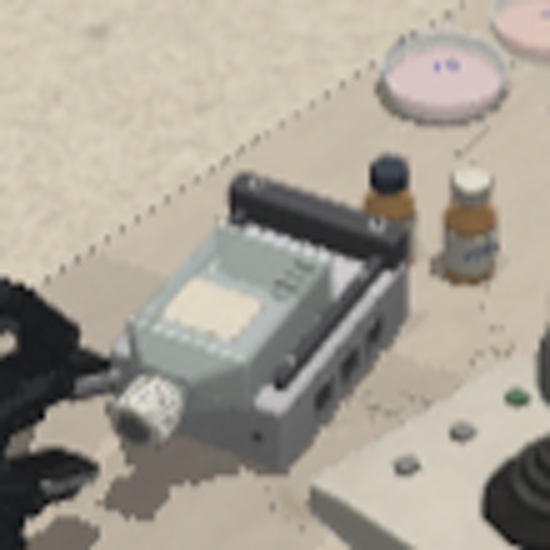

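View pics/wrist15.png

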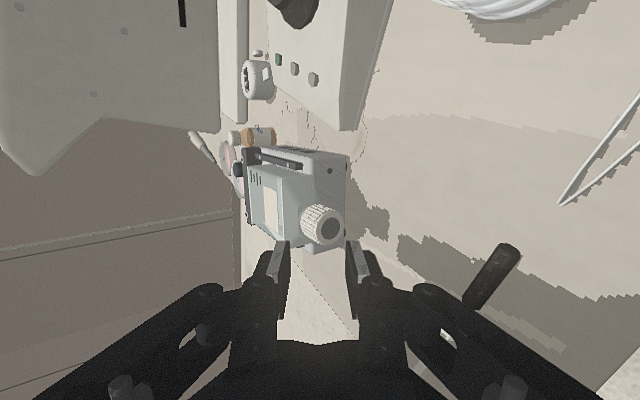

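View pics/t15z.png

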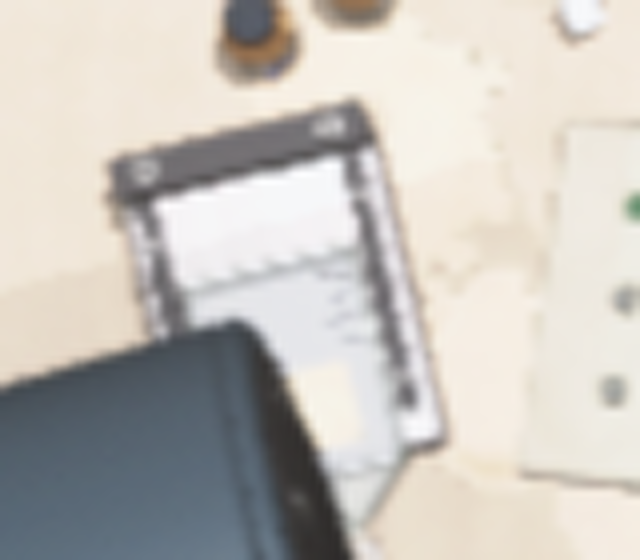

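The flask lies on the block between the rails, broad side down, with the white patch up at (215,305) in the scene crop. Before pushing I'll check its lateral position.

```bash
python3 - <<'E'
from plan import *
t=np.load('pics/top15.npy',allow_pickle=True).item(); s=np.load('pics/scene15.npy',allow_pickle=True).item(); w=np.load('pics/wrist15.npy',allow_pickle=True).item()
tp=lambda u,v:(230+(u+.5)/8-.5,160+(v+.5)/8-.5)
sp=lambda u,v:(230+(u+.5)/5-.5,130+(v+.5)/5-.5)
inv=lambda P:(BR.T@(P-BO)*1000).round(1)
for n,d,a,z in [("base top L",t,tp(190,292),.068),("base top R",t,tp(358,250),.068),("base top L",s,sp(222,225),.068),("base top R",s,sp(330,265),.068),("sh R s",s,sp(245,362),.068),("sh L s",s,sp(128,330),.068),("captop w",w,(330,228),.054)]: print(n,inv(onz(d,a,z)))
E
```

```text
base top L [ 8.2 23.5 68. ]
base top R [  9.  -30.9  68. ]
base top L [10.4 24.5 68. ]
base top R [  9.9 -28.5  68. ]
sh R s [-57.5 -28.5  68. ]
sh L s [-64.   22.8  68. ]
captop w [-99.   -2.8  54. ]
```

carry_out([
  [[0,0.15,0,0,0,0,20],[0,0.3,0,0,0,0,10],[0.1,0.5,0,0,0,0,0],[0.3,0.51,0,0,0,0,0],[0.5,0.51,0,0,0,0,0]],
])

```text
t: 17.3
tcp_pos: [0.4743, 0.2349, 0.0588]
tool_rot: [0.696, -0.126, -0.275, -0.652]
force: [0.7, -0.4, 0.2]
finger_gap: -0.001
```

```bash
python3 - <<'E'
from plan import *
add([.5,.51,0,0,0,0])
from station import manip
d=manip.snapshot('wrist'); cv2.imwrite('pics/w16.png',crop(d['image'][:,:,::-1].copy(),220,130,160,140,5))
s=manip.sense(); print(s['t'],s['tcp_pos'],BR.T@(s['tcp_pos']-BO),s['force'])
for x in (-.1,-.095,-.07): print(rel(*cmd(),bw([x,-.002,.055]),cmd()[1]).round(2))
E
```

```text
17.35 [0.47544358 0.23517324 0.05892798] [-0.11725578  0.00077033  0.05892798] [ 0.98876146  0.55513674 -0.28518203]
[ 0.82 -0.28 -0.06  0.    0.    0.  ]
[ 0.99 -0.39 -0.06  0.    0.    0.  ]
[ 1.83 -0.93 -0.06  0.    0.    0.  ]
```

View pics/w16.png

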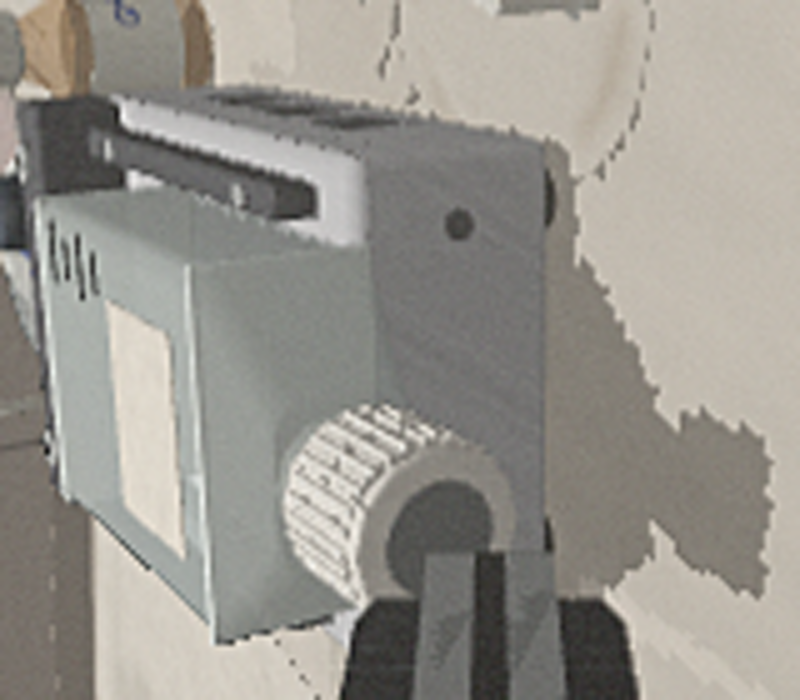

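The flask looks flat, with its side just inside the -y rail, and the shut fingertips are in front of the cap. I'll push along the block axis.

carry_out([
  [[0.2,-0.05,-0.03,0,0,0,0],[0.4,-0.1,-0.06,0,0,0,0],[0.6,-0.17,-0.06,0,0,0,0],[0.75,-0.23,-0.06,0,0,0,0],[0.82,-0.28,-0.06,0,0,0,0]],
])

```text
t: 17.85
tcp_pos: [0.4959, 0.2384, 0.0548]
tool_rot: [0.696, -0.125, -0.274, -0.652]
force: [-1.2, -0.8, -0.2]
finger_gap: 0.001
```

carry_out([
  [[0.1,-0.07,0,0,0,0,0],[0.2,-0.13,0,0,0,0,0],[0.3,-0.2,0,0,0,0,0],[0.4,-0.26,0,0,0,0,0],[0.5,-0.33,0,0,0,0,0]],
])

```text
t: 18.35
tcp_pos: [0.5102, 0.2417, 0.0546]
tool_rot: [0.696, -0.125, -0.275, -0.652]
force: [-0.4, 0.2, 0.0]
finger_gap: 0.004
```

```bash
python3 - <<'E'
from plan import *
add([.82,-.28,-.06,0,0,0]);add([.5,-.33,0,0,0,0])
from station import manip
d=manip.snapshot('wrist'); cv2.imwrite('pics/w17.png',crop(d['image'][:,:,::-1].copy(),220,130,160,140,5))
t=manip.snapshot('scene'); cv2.imwrite('pics/s17.png',crop(t['image'][:,:,::-1].copy(),230,130,110,110,5))
s=manip.sense(); print(s['t'],BR.T@(s['tcp_pos']-BO),BR.T@(cmd()[0]-BO),s['force'])
E
```

```text
18.45 [-0.08155017 -0.00057122  0.054868  ] [-0.08510586 -0.00211505  0.05513253] [ 0.33302121 -0.09645532 -0.32952102]
```

View pics/w17.png

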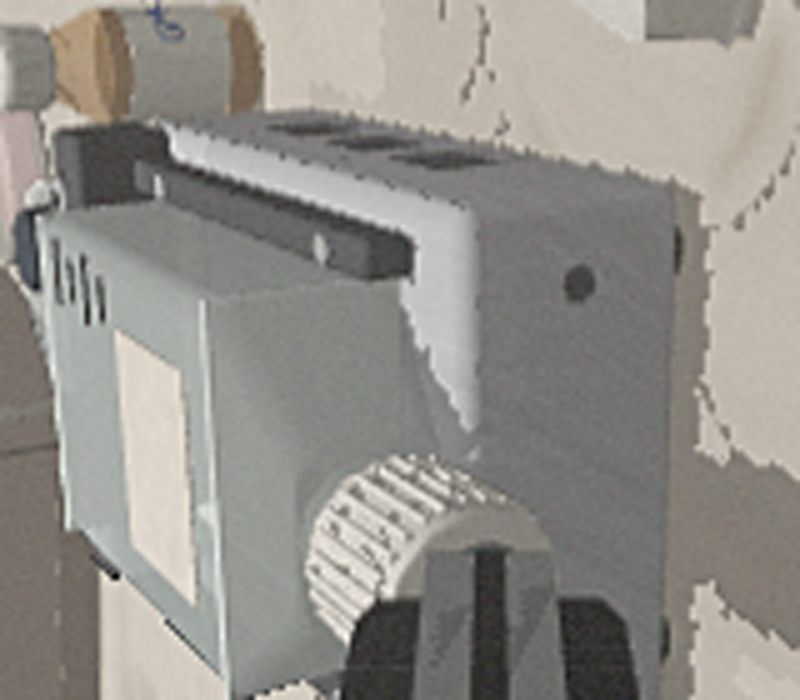

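View pics/s17.png

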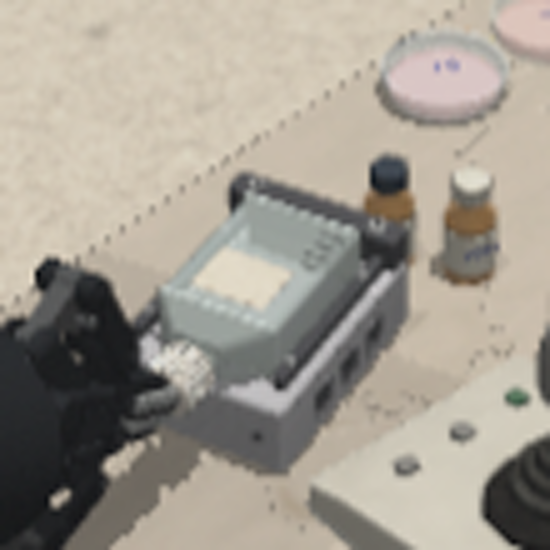

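The flask is sliding back between the rails (patch at (243,278) in the scene crop) with low force. I'll push another 10 mm.

carry_out([
  [[0.07,-0.04,0,0,0,0,0],[0.14,-0.09,0,0,0,0,0],[0.2,-0.13,0,0,0,0,0],[0.27,-0.17,0,0,0,0,0],[0.33,-0.22,0,0,0,0,0]],
])

```text
t: 18.95
tcp_pos: [0.5198, 0.2438, 0.0546]
tool_rot: [0.696, -0.125, -0.275, -0.652]
force: [-0.3, -1.0, -0.7]
finger_gap: 0.003
```

```bash
python3 - <<'E'
from plan import *
add([.33,-.22,0,0,0,0])
from station import manip
t=manip.snapshot('scene'); cv2.imwrite('pics/s18.png',crop(t['image'][:,:,::-1].copy(),230,130,110,110,5))
s=manip.sense(); print(s['t'],BR.T@(s['tcp_pos']-BO),BR.T@(cmd()[0]-BO),s['force'])
E
```

```text
19.0 [-0.07198749 -0.00065489  0.05470142] [-0.07519127 -0.00211098  0.05524816] [-0.75881299 -0.89837102 -0.22370171]
```

View pics/s18.png

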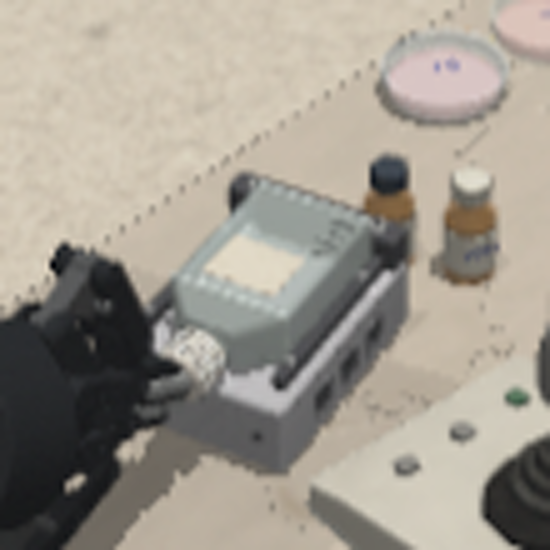

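It is nearly home. I'll go on in 0.75 mm steps and watch the force.

carry_out([
  [[0.03,-0.02,0,0,0,0,0],[0.05,-0.03,0,0,0,0,0],[0.08,-0.05,0,0,0,0,0],[0.1,-0.07,0,0,0,0,0],[0.1,-0.07,0,0,0,0,0]],
])

```text
t: 19.5
tcp_pos: [0.5202, 0.2438, 0.0544]
tool_rot: [0.695, -0.127, -0.276, -0.651]
force: [-7.2, -2.5, 2.5]
finger_gap: -0.002
```

carry_out([
  [[0.03,-0.02,0,0,0,0,0],[0.05,-0.03,0,0,0,0,0],[0.07,-0.04,0,0,0,0,0],[0.07,-0.04,0,0,0,0,0],[0.07,-0.04,0,0,0,0,0]],
])

```text
t: 20.0
tcp_pos: [0.5204, 0.2438, 0.0543]
tool_rot: [0.695, -0.128, -0.277, -0.651]
force: [-13.7, -5.1, 6.9]
finger_gap: 0.001
```

The TCP has stopped and the reaction rose to 14 N, so the base is against the stop. I'll retreat and inspect.

carry_out([
  [[-0.2,0.1,0,0,0,0,0],[-0.6,0.2,0,0,0,0,0],[-1.2,0.2,0,0,0,0,0],[-2.2,0,0,0,0,0,0],[-3.4,0,0,0,0,0,0]],
])

```text
t: 20.5
tcp_pos: [0.4672, 0.2384, 0.0999]
tool_rot: [0.696, -0.13, -0.274, -0.651]
force: [-18.3, -5.2, 8.9]
finger_gap: -0.004
```

```bash
python3 - <<'E'
from plan import *
from station import manip
for n,c in(('scene',(230,130,110,110,5)),('top',(230,160,80,70,8)),('wrist',(200,100,200,140,4))):
    d=manip.snapshot(n); np.save(f'pics/{n}20.npy',d,allow_pickle=True); cv2.imwrite(f'pics/{n}20z.png',crop(d['image'][:,:,::-1].copy(),*c)); cv2.imwrite(f'pics/{n}20.png',d['image'][:,:,::-1])
s=manip.sense(); print(s['t'],s['tcp_pos'],s['force'])
E
```

```text
20.65 [0.46815353 0.24025641 0.10135349] [0.79417214 0.74645118 0.18289643]
```

View pics/scene20z.png

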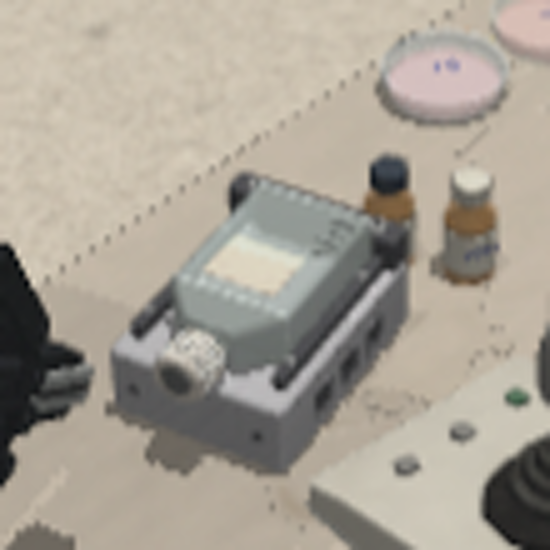

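View pics/top20z.png

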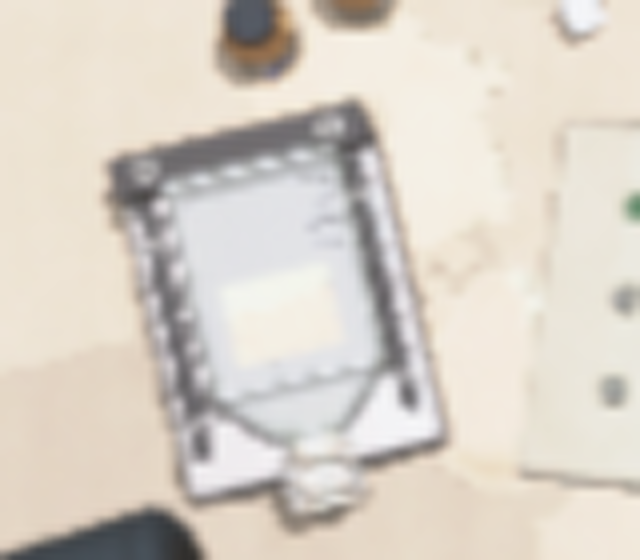

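View pics/wrist20z.png

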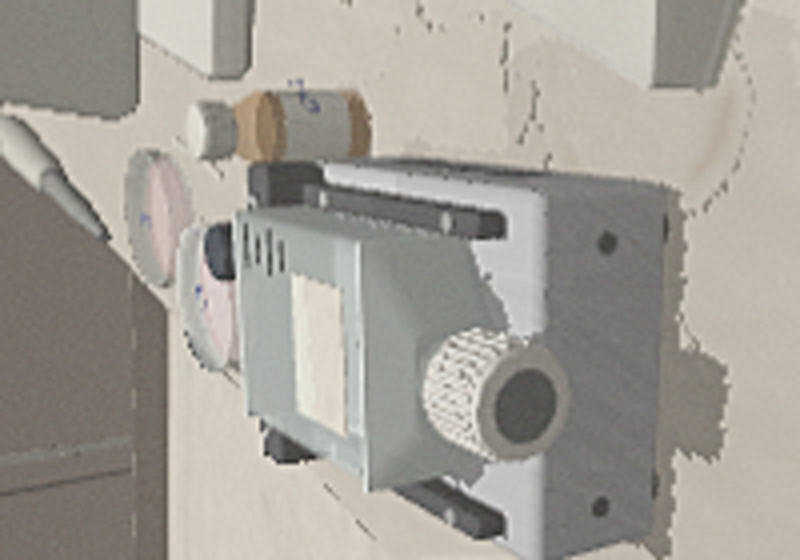

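```bash
python3 - <<'E'
from plan import *
t=np.load('pics/top20.npy',allow_pickle=True).item(); s=np.load('pics/scene20.npy',allow_pickle=True).item(); w=np.load('pics/wrist20.npy',allow_pickle=True).item()
tp=lambda u,v:(230+(u+.5)/8-.5,160+(v+.5)/8-.5)
sp=lambda u,v:(230+(u+.5)/5-.5,130+(v+.5)/5-.5)
wp=lambda u,v:(200+(u+.5)/4-.5,100+(v+.5)/4-.5)
inv=lambda P:(BR.T@(P-BO)*1000).round(1)
for n,d,a,z in [("base top L t",t,tp(160,190),.068),("base top R t",t,tp(340,148),.068),("base top L s",s,sp(258,182),.068),("base top R s",s,sp(372,217),.068),("sh R t",t,tp(383,362),.068),("sh L t",t,tp(218,402),.068),("sh R w",w,wp(358,240),.068),("sh L w",w,wp(368,490),.068),("cap end w",w,wp(527,403),.054),("bar front L t",t,tp(128,203),.058),("bar front R t",t,tp(372,143),.058)]: print(n,inv(onz(d,a,z)))
print('exp base R,L top view', [(proj(t,bw([.045,y,.068]))[0]-[230,160])*8 for y in(-.028,.028)])
a=cv2.imread('pics/top20.png'); b=cv2.imread('pics/top0.png')
E
```

```text
base top L t [42.1 25.8 68. ]
base top R t [ 42.  -32.5  68. ]
base top L s [42.5 26.2 68. ]
base top R s [ 45.5 -28.5  68. ]
sh R t [-27.4 -30.7  68. ]
sh L t [-27.8  22.4  68. ]
sh R w [-26.2 -31.2  68. ]
sh L w [-27.7  24.4  68. ]
cap end w [-68.3  -3.6  54. ]
bar front L t [42.3 37.8 58. ]
bar front R t [ 43.1 -42.1  58. ]
exp base R,L top view [array([320.68808647, 138.67582109]), array([147.6282581, 179.2580703])]
```

The rear top edge of the flask measures x≈42 mm and the stop bar's front edge 42.3–43.1 mm in the same view, so they agree within 1 mm and are parallel. I'll make one last check of the bystanders.

View pics/scene20.png

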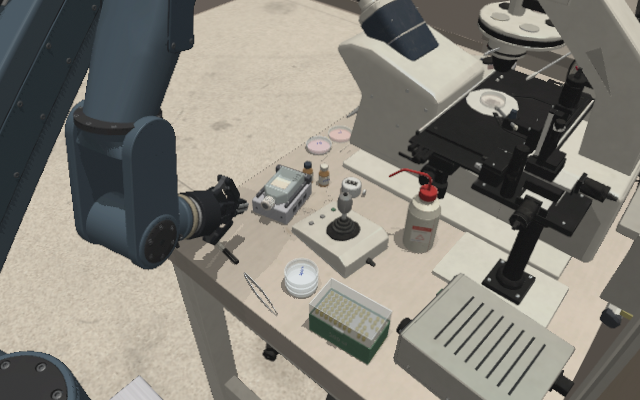

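All bystanders are where they started: the marker end at (237,262), dishes at (300,278), bottle at (421,225) and vials at (308,170) and (324,175). The gripper is clear of everything.

```bash
python3 -c "
from station import manip
s=manip.sense(); print(s['t'],s['force'],s['qd'].round(3)); print(manip.sign_off())"
```

```text
20.65 [0.79417214 0.74645118 0.18289643] [-0.015  0.026 -0.008 -0.001 -0.004 -0.002]
the job is handed in; nothing more can be done
None
```

The flask now lies flat on its broad side between the guide rails, base against the stop bar. I handed the job in at 20.65 s.

**How it went:** I straddled the cap with open fingers and tipped the flask toward the robot with the rear finger. The front finger carried it down under the cap to the block. I then closed the fingers and pushed on the cap end until the arm stopped.

**Last checks:**
- **Base home:** the last push stopped dead at about 14 N (16 N along all axes). In the top view the base edge and the bar's front edge agree within about 1 mm and are parallel.
- **Lateral position:** the flask sits about 1.5 mm off centre toward the −y side.
- **Bystanders:** in the scene view, all are where they started.
- **Gripper:** it was clear of everything at hand-in, reading about 1 N.

**What did not go cleanly:**
- On the first try the rear finger slid over the cap top; the flask did not move.
- Early in the tip, the rear pad pressed down on the cap with about 5 N. I fixed this by turning the tool together with the flask.
- At about 21° tilt the flask was briefly close to both fingers, reading about 3 N. I widened the gap at once.
- At that point it shifted a few millimetres from the rear finger to the front one. The front fingertip may have been on the shoulder rather than the cap until I moved it back.
- One reading during the final retreat was about 21 N. I took it as a motion effect but did not check.
- Single-view positions disagreed by 1–3 mm, so I judged "home" by the bar and flask in the same picture plus the contact force.

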